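Change the batch on the bottle roller

TASK

Change the batch on the bottle roller: first give its lubricator at least three full strokes, pushing the red plunger right down to its stop and letting it come all the way up each time. Then stand the finished, orange-capped bottles that lie on the roller upright on the green mat, and lay every other amber bottle on its side in a cradle of its own, centred on the wheels with its cap towards the blue-striped edge. Finally press down the black selector knob on the control box, turn it clockwise from the red dot to the green dot while it is down, and let it spring up; leave the beaker where it stands.

Things in the scene. Friction and masses are not known exactly. Their poses are not given: they have to be found in the camera images.
- roller: Bottle roller: fixed white deck 330 (x) by 170 (y), 28 high, with three cradles 105 apart along x, each of four black rubber wheels. Blue stripe along its +y edge (a laid bottle's cap overhangs it); grey stop wall 6 thick, up to 58 above the bench, along its -y edge (inner face at y = -66). Origin: centre of its underside, on the bench.
- cradle_1 (a point): Point in the nearest (x = -105) cradle, in the roller's axes: on the axis that a bottle lying on the wheels has, 69 above the bench, midway between the two wheel pairs. The laid bottle's axis is along y, its underside centre 50 from here towards -y, cap towards +y. Wheels: 36 either side along y, 16 long, 24 diameter, at x = +-32, tops 57 above the bench; 56 is free for fingers between the pairs.
- cradle_2 (a point): Point in the middle (x = 0) cradle, in the roller's axes: on the axis that a bottle lying on the wheels has, 69 above the bench, midway between the two wheel pairs. The laid bottle's axis is along y, its underside centre 50 from here towards -y, cap towards +y. Wheels: 36 either side along y, 16 long, 24 diameter, at x = +-32, tops 57 above the bench; 56 is free for fingers between the pairs.
- cradle_3 (a point): Point in the farthest (x = +105) cradle, in the roller's axes: on the axis that a bottle lying on the wheels has, 69 above the bench, midway between the two wheel pairs. The laid bottle's axis is along y, its underside centre 50 from here towards -y, cap towards +y. Wheels: 36 either side along y, 16 long, 24 diameter, at x = +-32, tops 57 above the bench; 56 is free for fingers between the pairs.
- bottle_a: Amber glass bottle with a green cap; round body 56 diameter, 100 tall, sloping to a neck 25 diameter; cap 33 diameter from 126 to the top at 150. About 0.25 kg, thick base, centre of mass about 37 above the underside; a 45 N grip is fine. Origin: centre of the underside; z runs along the bottle to the cap. Starts standing on the bench; may be absent.
- bottle_b: Amber glass bottle with a black cap; round body 56 diameter, 100 tall, sloping to a neck 25 diameter; cap 33 diameter from 126 to the top at 150. About 0.25 kg, thick base, centre of mass about 37 above the underside; a 45 N grip is fine. Origin: centre of the underside; z runs along the bottle to the cap. Starts standing on the bench; may be absent.
- bottle_c: Amber glass bottle with a white cap; round body 56 diameter, 100 tall, sloping to a neck 25 diameter; cap 33 diameter from 126 to the top at 150. About 0.25 kg, thick base, centre of mass about 37 above the underside; a 45 N grip is fine. Origin: centre of the underside; z runs along the bottle to the cap. Starts standing on the bench; may be absent.
- pump: One-shot lubricator, fixed to the bench: dark steel foot 90 by 90, yellowish clear reservoir 62 diameter, with the red plunger on its vertical axis. Origin: centre of its underside.
- plunger_top (a point): Centre of the top face of the red plunger head (44 diameter), 132 above the bench when up; moves with it.
- plunger (a joint): Plunger travel in m: 0 = up, 0.020 = down on its stop. A spring pushes it up (4 N at the top, 10 N at the stop), so it comes up by itself when let go. A stroke counts as full beyond 0.0175 for a moment (0.1 s), and it is up again below 0.003.
- control_box: Grey control box 115 by 115, 60 high, fixed to the bench, with the selector knob in the middle of its top. Red dot (stop) at its -x side, green dot (run) 1.3 rad clockwise seen from above. Origin: centre of its underside.
- knob_grip (a point): Point on the knob's axis at the height to grip, inside its upright grip bar, 100 above the bench when up; moves and turns with the knob; x runs along the bar. The bar is 48 long, 14 thick, from 79 to 105 above the bench, over a disc 56 diameter; the white pointer line on top points to -x of this frame.
- knob_push (a joint): How far the knob is pressed in m: 0 = up, 0.010 = down on its stop; spring 4 N at the top, 9 N at the stop. It must be down more than 0.007 to turn freely; at the red dot and at the green dot it can rise, in between a hidden lug holds it down.
- knob_turn (a joint): Knob angle in rad, clockwise seen from above: 0 = red dot (stop, locked unless pressed), 1.3 = green dot, against its end stop (run). Light friction, about 0.04 N m. It rises only beyond about 1.2.
- done_1: Finished amber bottle with an orange cap, same shape and weight as the others (body 56 diameter, 100 tall; 150 over all; thick base, centre of mass about 37 from the underside). Origin: centre of the underside; z runs to the cap. Starts lying in a cradle, cap towards the blue edge; may be absent.
- done_2: Finished amber bottle with an orange cap, same shape and weight as the others (body 56 diameter, 100 tall; 150 over all; thick base, centre of mass about 37 from the underside). Origin: centre of the underside; z runs to the cap. Starts lying in a cradle, cap towards the blue edge; may be absent.
- done_3: Finished amber bottle with an orange cap, same shape and weight as the others (body 56 diameter, 100 tall; 150 over all; thick base, centre of mass about 37 from the underside). Origin: centre of the underside; z runs to the cap. Starts lying in a cradle, cap towards the blue edge; may be absent.
- mat: Green mat fixed to the bench, 120 (x) by 220 (y), 5 thick, with room for two bottles side by side along y. Origin: centre of its underside.
- mat_top (a point): Centre of the mat's top face, 5 above the bench; a bottle stands on it with its underside centre within 45 of this point in x and 95 in y.
- beaker: Glass beaker, 72 diameter, 95 tall, to be left alone. Origin: centre of its underside.

How it is judged:
By the outcome, as a careful person would: the job done as asked, in the order asked, and still so for the second after the job is handed in, with the robot touching nothing.
Of bottle_a, bottle_b, bottle_c only 2 to 3 are there at a start; the rules pass over those that are not, and their reading is None.
Of done_1, done_2, done_3 only 1 to 2 are there at a start; the rules pass over those that are not, and their reading is None.
At some moment in a run one of bottle_a, bottle_b, bottle_c may be knocked a few centimetres aside while the robot is not near it.
It also fails if it takes over 210 s, if anything falls off the work surface, if the arm or the gripper's body presses on something with over 40 N, if the wrist force passes 120 N, or if a joint passes its speed limit or range.

ROBOT

A 7-joint arm with a two-finger parallel gripper is mounted at the origin on the work surface. World frame = base frame: x ahead of the robot, y to its left, z up, the work surface at z = 0. Lengths are in m, angles in rad, forces in N, time in s.
With the tool pointing down it reaches from about 0.4 to 0.75 m from the base axis. Payload 19.5 kg.
Tool frame: the origin (TCP) lies at the very end of the fingers, on their centre line; the grasp point (between the pads) lies 19 mm behind it; z points along the fingers, y is the line along which they close (so a half turn about z gives the same grasp; the last joint's range is limited). The gripper opens to 85 mm and grips with 20 to 120 N. Pads are 22 mm wide; open, the fingers measure 114 mm over their backs; the gripper's body (76 mm by 85 mm) begins 54 mm behind the grasp point. The pads swing forward as they close: fully open they stand 13 mm farther back than shut.
Start: joints at [1.253, 0.707, -0.028, 1.485, 0.022, 0.951, -0.075], TCP at [0.157, -0.553, 0.231] pointing down, gripper open.
Joint ranges: [-2.71, 2.71], [-0.32, 2.16], [-1.57, 1.52], [0, 2.45], [-1.46, 4.6], [0, 2.02], [-2.83, 2.83]. Speed limits (rad/s): [1.89, 1.89, 2.57, 2.57, 3.01, 3.01, 3.01].

INTERFACE

Orientations are given as a unit quaternion [w, x, y, z].
In Python, from cell import sensors, optics, close_job gives the robot as it stands. The module is installed in compiled form; this text tells all that it offers.
- The arm moves only by the tool drive_tool, never from a script. Its argument "commands" is a list of rows, each a list of 6 numbers: the shift along the tool's x, y, z each as a share of 250 mm, from -1 to 1, then the turn, a rotation vector about the tool's x, y, z each as a share of 5 degrees, from -1 to 1. In form: [[dx, dy, dz, ax, ay, az], ...]. A call has 1 to 12 rows; each row shifts and turns the commanded pose from where the row before left it, along the tool's axes as they then stand; what a row does not reach is not made up. A row lasts 1/8 s, in which the tool goes at most 62.5 mm and 10.7 degrees, less where a joint would pass 70% of its speed; a pose out of reach is approached as far as the arm can. A call with a number of a shift or a turn outside -1 to 1 is refused whole. A call with a gripper value outside its range is refused whole. "gripper" is the opening, from 0 (shut) to 1 (fully open), set as the call begins (left out, the last holds). The fingers move at their own pace and stop on an object; "grip_force" is the grip in N (left out, the last holds). Time passes only in rows, so rows that do not move let the fingers close. It gives the time, the measured TCP pose, the force, the opening and the grip force at its end, in the units of the state.
- sensors.state(): the state, without advancing time (a new reading comes with each control period).
- optics.capture(name): name is "side" or "top"; returns (picture, depth): 400x640x3 uint8, blue, green, red; 400x640 float32, m along the optical axis (not along the pixel's ray), 0 where there is no reading.
- optics.get_calibration(name): a dict with "fovy" (degrees; the focal length in pixels is half the picture's height over the tangent of half this angle, whatever the lens; pixels are square), "cx", "cy" (the principal point, pixels), "extrinsics" (4x4, takes a point from camera to world coordinates). Camera axes: x right, y up, looking along -z (the intrinsics and any distortion apply to the point x, -y, -z); pixel columns grow to the right and rows downward; lengths in m; the calibration is good to about 2 mm. A picture is of the moment at which its call begins. get_calibration takes no time and is no camera call.
- close_job(): hands the job in; it is judged then, once.
The state is a dict: "time_s": time; "joint_pos": joint angles; "joint_velocities": joint speeds; "tau": joint torques, N m; "ee_pos": TCP position; "orientation": TCP orientation; "wrist_force": force on the tool from outside, world axes, zero at the start; "ft_torque": the same for the moment, N m; "width": finger opening in m; "gripper_force": force on a finger pad.
Only numpy, scipy, OpenCV 4.12 (cv2) and the standard library are available. Lean on these libraries where they do the work, as an engineer would, in place of code of your own. Each camera call takes 0.05 s, during which the arm holds its last target. There are 200 camera calls.

## Working session

There is one attempt and no reset: what is moved stays moved. The work goes in short steps, Python scripts to look and compute and a tool call to move; the robot and the scene stay as the last step left them, time stands still between calls to the robot, and variables do not carry over. Pictures are saved under pics/ and viewed, at most 14 in all, crops included, and the job is handed in when it is done.

Besides the shell and the picture viewer there is one more tool, called after ">>>" by a JSON object that holds its "api" and its "payload". drive_tool: Moves the arm, as the interface text tells. Its arguments: {"type":"object","properties":{"commands":{"type":"array"},"gripper":{"type":"number"},"grip_force":{"type":"number"}},"required":["commands"]}

```bash
mkdir -p pics; cat > h.py <<'E'
import numpy as np, cv2
from cell import sensors, optics, close_job
from scipy.spatial.transform import Rotation as R
def snap(n,f=None):
    im,d=optics.capture(n); c=optics.get_calibration(n)
    if f: cv2.imwrite('pics/'+f,im)
    return im,d,c
def cloud(d,c):
    f=200/np.tan(np.radians(c['fovy'])/2)
    v,u=np.mgrid[0:400,0:640]
    P=np.stack([(u-c['cx'])*d/f,-(v-c['cy'])*d/f,-d,np.ones_like(d)],-1)
    return (P@np.array(c['extrinsics']).T)[...,:3]
def rot():
    q=sensors.state()['orientation']; return R.from_quat([q[1],q[2],q[3],q[0]])
def go(p,Rt=None):
    s=sensors.state(); r=rot()
    d=r.inv().apply(np.array(p)-s['ee_pos'])/0.25
    print('shift units',d.round(3), end=' ')
    if Rt is not None: print('turn units',(np.degrees((r.inv()*Rt).as_rotvec())/5).round(2))
    print('pos',np.round(s['ee_pos'],4))
E
python3 - <<'E'
from h import *
for n in('top','side'):
    im,d,c=snap(n,n+'0.png'); print(n,{k:(np.round(v,3).tolist()) for k,v in c.items()}); np.savez(n+'0.npz',d=d,P=cloud(d,c),im=im)
s=sensors.state(); print(s); print(rot().as_matrix().round(3))
E
```

```text
top {'fovy': 50.227, 'cx': 320.961, 'cy': 199.0, 'extrinsics': [[-0.027, 0.998, -0.062, 0.465], [-1.0, -0.027, 0.003, -0.046], [0.002, 0.062, 0.998, 1.179], [0.0, 0.0, 0.0, 1.0]]}
side {'fovy': 52.748, 'cx': 323.46, 'cy': 189.962, 'extrinsics': [[-0.927, 0.222, -0.302, 0.134], [-0.375, -0.575, 0.727, 0.809], [-0.012, 0.787, 0.616, 0.848], [0.0, 0.0, 0.0, 1.0]]}
{'time_s': 0.1, 'joint_pos': array([ 1.25330027,  0.70697021, -0.02762289,  1.48491016,  0.02197654,
        0.95090936, -0.0755024 ]), 'joint_velocities': array([ 0.00022742, -0.00305197,  0.00069687,  0.00103724,  0.00018258,
        0.00074904,  0.00068678]), 'tau': array([ 4.00994046e-03, -8.84289908e+01,  1.23727463e+00, -2.36454624e+01,
        1.71119522e-02,  5.06988625e-03, -1.58158338e-05]), 'ee_pos': array([ 0.15653083, -0.55305931,  0.23092458]), 'orientation': array([-4.43508769e-04,  9.90507921e-01,  1.37454931e-01, -6.29068299e-05]), 'wrist_force': array([-0.4687315 , -0.33631948, -0.11833274]), 'ft_torque': array([ 0.00041609, -0.01235445, -0.0246376 ]), 'gripper_force': 0.0, 'width': 0.08542438079661538}
[[ 0.962  0.272 -0.   ]
 [ 0.272 -0.962  0.001]
 [-0.    -0.001 -1.   ]]
```

View pics/top0.png

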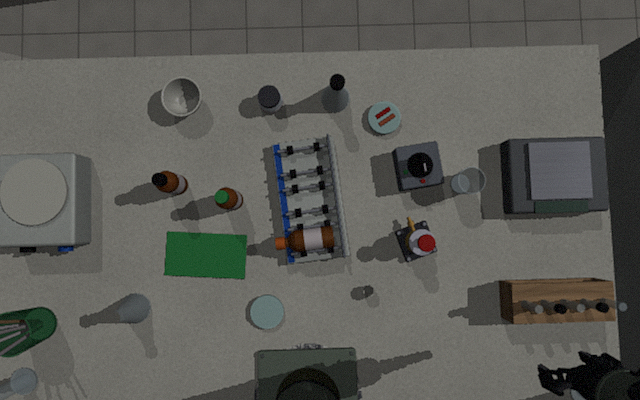

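View pics/side0.png

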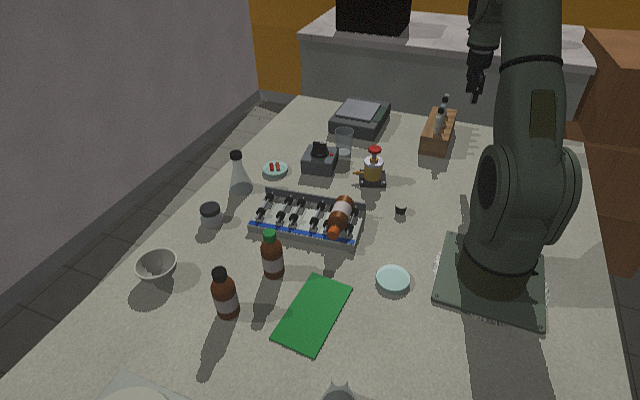

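The top view (up = +x, left = +y) shows the roller at about (312,200) with one orange-capped bottle in the nearest cradle (cap at 281,243). The green-capped bottle is at (228,198), the black-capped one at (165,180), the mat at (206,255), the pump at (418,242) and the knob at (419,163). There is no white-capped bottle.

```bash
python3 - <<'E'
from h import *
z=np.load('top0.npz'); im=z['im']; P=z['P']
cv2.imwrite('pics/c1.png',cv2.resize(im[125:285,260:500],None,fx=3.3,fy=3.3,interpolation=cv2.INTER_CUBIC))
hsv=cv2.cvtColor(im,cv2.COLOR_BGR2HSV)
H=P[...,2]
def rep(n,m):
    q=P[m]; print(n,len(q),'mean',q.mean(0).round(4),'mid',((q.max(0)+q.min(0))/2).round(4),'ext',np.ptp(q,axis=0).round(3))
v,u=np.mgrid[0:400,0:640]
box=lambda a,b,c,d:(u>=a)&(u<b)&(v>=c)&(v<d)
rep('bench',box(100,150,200,220)); 
rep('green cap',box(205,250,180,215)&(H>.14)&(H<.16))
rep('black cap',box(145,195,165,200)&(H>.14)&(H<.16))
rep('plunger',box(405,445,225,260)&(H>.127)&(H<.14))
rep('knobbar',box(400,440,145,180)&(H>.095)&(H<.12))
m=box(400,440,145,180)&(H>.098)&(H<.12);q=P[m][:,:2];w,V=np.linalg.eigh(np.cov(q.T));print(w,V[:,1])
rep('boxtop',box(385,450,135,200)&(H>.05)&(H<.066))
rep('mat',box(155,260,225,285)&(hsv[...,0]>50)&(hsv[...,0]<75)&(hsv[...,1]>150))
rep('ocap',box(270,295,230,255)&(hsv[...,1]>150)&(hsv[...,0]<14)&(H>.05))
rep('obody',box(290,336,220,260)&(H>.075))
m=box(265,350,130,270)&(hsv[...,0]>100)&(hsv[...,0]<125)&(hsv[...,1]>150)&(H>.015);rep('stripe',m)
q=P[m]; print(np.polyfit(q[:,0],q[:,1],1), [P[y,x].round(3).tolist() for y,x in [(139,329),(258,348),(200,338)]])
m=box(318,360,130,262)&(H>.052)&(H<.062);rep('wall?',m)
ca=box(205,250,180,215)
E
```

```text
bench 1000 mean [0.5236 0.4902 0.0065] mid [0.5085 0.2582 0.5856] ext [0.087 0.608 1.186]
green cap 148 mean [0.5427 0.193  0.1499] mid [0.5429 0.1933 0.1477] ext [0.029 0.031 0.014]
black cap 156 mean [0.5894 0.3441 0.15  ] mid [0.5896 0.3454 0.1481] ext [0.032 0.032 0.016]
plunger 247 mean [ 0.4173 -0.3028  0.1319] mid [ 0.4167 -0.3026  0.1322] ext [0.042 0.041 0.009]
knobbar 116 mean [ 0.6186 -0.31    0.1043] mid [ 0.6189 -0.3116  0.1033] ext [0.047 0.019 0.016]
[1.75578081e-05 1.92151917e-04] [-0.98891749 -0.14846616]
boxtop 1503 mean [ 0.6176 -0.3085  0.0601] mid [ 0.6182 -0.3108  0.058 ] ext [0.126 0.127 0.016]
mat 2934 mean [0.3937 0.27   0.0085] mid [0.3963 0.168  0.5869] ext [0.137 0.428 1.183]
ocap 187 mean [0.4253 0.0478 0.0842] mid [0.43   0.0461 0.0824] ext [0.046 0.05  0.033]
obody 912 mean [ 0.4337 -0.0228  0.1011] mid [ 0.4346 -0.022   0.627 ] ext [0.062 0.111 1.103]
stripe 547 mean [0.5426 0.0507 0.0317] mid [0.5296 0.0022 0.0509] ext [0.315 0.149 0.056]
[ 0.10757483 -0.00770215] [[0.699, -0.076, 0.029], [0.374, -0.12, -0.001], [0.533, -0.096, 0.027]]
wall? 495 mean [ 0.5387 -0.0752  0.057 ] mid [ 0.5469 -0.0748  0.057 ] ext [0.326 0.067 0.01 ]
```

View pics/c1.png

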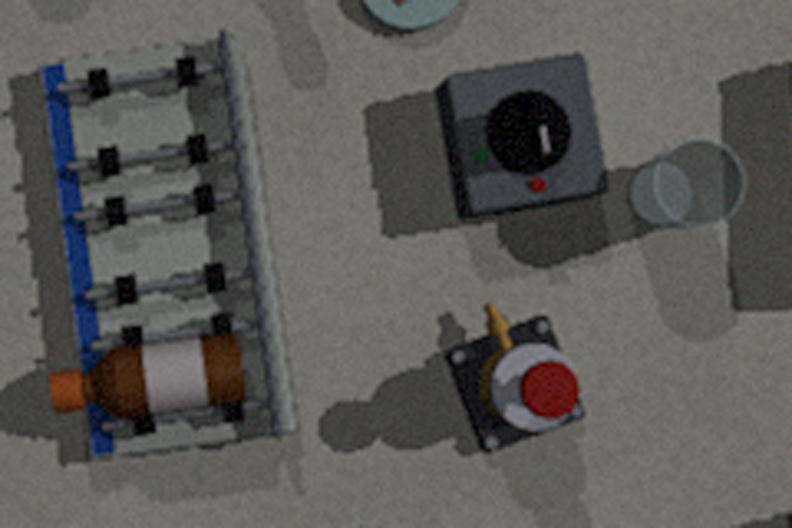

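```bash
python3 - <<'E'
from h import *
z=np.load('top0.npz'); im=z['im']; P=z['P'];d=z['d']
hsv=cv2.cvtColor(im,cv2.COLOR_BGR2HSV).astype(int)
H=P[...,2]; ok=(d>0)&(H>-.02)&(H<.2)
v,u=np.mgrid[0:400,0:640]
box=lambda a,b,c,e:(u>=a)&(u<b)&(v>=c)&(v<e)&ok
m=box(318,360,130,262)&(H>.052)&(H<.063)
q=P[m]; 
p0=np.polyfit(q[:,0],q[:,1],1)
for _ in range(5):
    r=q[:,1]-np.polyval(p0,q[:,0]); k=abs(r)<.01; p0=np.polyfit(q[k,0],q[k,1],1)
print('wall',k.sum(),p0,np.degrees(np.arctan(p0[0])),q[k].min(0),q[k].max(0), r[k].std())
m=box(265,310,130,270)&(abs(hsv[...,0]-113)<13)&(hsv[...,1]>150)&(H>.015)&(H<.04)
q=P[m]; p1=np.polyfit(q[:,0],q[:,1],1); print('stripe',len(q),p1,np.degrees(np.arctan(p1[0])),q.min(0),q.max(0))
a=np.arctan(p0[0]); ex=np.array([np.cos(a),np.sin(a)]); ey=np.array([-ex[1],ex[0]])
# all roller pts above 22mm, in roller dir
m=box(265,360,125,270)&(H>.022)&(H<.066); q=P[m][:,:2]
print('ext x',np.percentile(q@ex,[0,.3,1,99,99.7,100]).round(4),'ext y',np.percentile(q@ey,[0,.3,1,99,99.7,100]).round(4))
m=box(265,345,218,262)&(H>.075)&(H<.11); q=P[m];
L=np.c_[q[:,:2]@ex,q[:,:2]@ey,q[:,2]]
for y in np.arange(-.13,.05,.01):
    k=abs(L[:,1]-y)<.005
    if k.sum()>4: print(round(y,3),k.sum(),'x',((L[k,0].max()+L[k,0].min())/2).round(4),'z',L[k,2].max().round(4))
print('L ext',L.min(0),L.max(0))
m=box(155,260,225,285)&(hsv[...,1]>120)&(abs(hsv[...,0]-62)<15);q=P[m];
print('mat',cv2.minAreaRect(q[:,:2].astype(np.float32)),np.median(q,0))
m=box(375,460,130,205)&(H>.055)&(H<.064);print('box',cv2.minAreaRect(P[m][:,:2].astype(np.float32)))
m=box(400,440,145,180)&(H>.1)&(H<.112);print('bar',cv2.minAreaRect(P[m][:,:2].astype(np.float32)),P[m].mean(0))
m=box(400,440,145,180)&(H>.066)&(H<.09);print('disc',cv2.minEnclosingCircle(P[m][:,:2].astype(np.float32)))
m=box(395,445,225,260)&(H>.127)&(H<.138);print('plg',cv2.minEnclosingCircle(P[m][:,:2].astype(np.float32)))
for nm,b in(('g',(205,250,180,215)),('b',(145,195,165,200))):
    m=box(*b)&(H>.145)&(H<.155);print(nm,cv2.minEnclosingCircle(P[m][:,:2].astype(np.float32)))
m=box(100,150,205,220);print('bench z',np.median(H[m]))
E
```

```text
wall 297 [ 0.10946336 -0.14726856] 6.246917331976996 [ 0.38383315 -0.10841822  0.052019  ] [ 0.70998571 -0.06773023  0.0629451 ] 0.001915529836346275
stripe 514 [ 0.10734932 -0.00465774] 6.127198508087772 [0.37231019 0.02908118 0.02313882] [0.68697295 0.07665056 0.03563649]
ext x [0.3683 0.3695 0.3715 0.6946 0.6965 0.6988] ext y [-0.1621 -0.1615 -0.1604  0.0058  0.0072  0.0079]
-0.12 74 x 0.4281 z 0.1003
-0.11 83 x 0.4283 z 0.0994
-0.1 83 x 0.4282 z 0.0991
-0.09 83 x 0.4276 z 0.1016
-0.08 86 x 0.4285 z 0.1004
-0.07 84 x 0.4288 z 0.1024
-0.06 86 x 0.4282 z 0.1025
-0.05 82 x 0.4288 z 0.1002
-0.04 81 x 0.4275 z 0.0998
-0.03 79 x 0.4286 z 0.1012
-0.02 74 x 0.4285 z 0.0979
-0.01 42 x 0.4286 z 0.0912
-0.0 41 x 0.4284 z 0.086
0.01 45 x 0.4278 z 0.0914
0.02 46 x 0.4289 z 0.0901
L ext [ 0.40056817 -0.12394599  0.07509331] [0.45565794 0.02537071 0.10254509]
mat ((0.3937153220176697, 0.2709597945213318), (0.2191144973039627, 0.11865348368883133), 85.73413848876953) [0.39363352 0.27039636 0.00531603]
box ((0.6068176031112671, -0.33008474111557007), (0.14423918724060059, 0.14969278872013092), 7.987659931182861)
bar ((0.6190961599349976, -0.3108178377151489), (0.047361597418785095, 0.014571822248399258), 9.694855690002441) [ 0.61900627 -0.31038899  0.10495828]
disc ((0.6388655304908752, -0.31036198139190674), 0.054818976670503616)
plg ((0.4174148440361023, -0.30350756645202637), 0.021917859092354774)
g ((0.5433411002159119, 0.19359788298606873), 0.01611093059182167)
b ((0.5896536707878113, 0.3460543751716614), 0.017004195600748062)
bench z 0.0005846149853319105
```

>>> {"api": "drive_tool", "payload": {"commands": [[0.15, -0.08, 0, 0, 0, 0], [0.16, -0.085, 0, 0, 0, 0], [0.16, -0.085, 0, 0, 0, 0], [0.16, -0.085, 0, 0, 0, 0], [0.16, -0.085, 0, 0, 0, 0], [0.16, -0.085, 0, 0, 0, 0], [0.16, -0.085, 0, 0, 0, 0], [0.16, -0.085, 0.1, 0, 0, 0], [0, 0, 0.1, 0, 0, 0], [0, 0, 0.05, 0, 0, 0], [0, 0, 0, 0, 0, 0], [0, 0, 0, 0, 0, 0]], "gripper": 0, "grip_force": 45}}

```text
time_s: 1.6
ee_pos: [0.4161, -0.305, 0.1695]
orientation: [0.0, 0.991, 0.137, 0.0]
wrist_force: [-0.8, 0.0, 0.5]
width: 0.0001
gripper_force: 0.0
```

>>> {"api": "drive_tool", "payload": {"commands": [[0, 0, 0.08, 0, 0, 0], [0, 0, 0.06, 0, 0, 0], [0, 0, 0.05, 0, 0, 0], [0, 0, 0.03, 0, 0, 0], [0, 0, 0.012, 0, 0, 0], [0, 0, 0.004, 0, 0, 0], [0, 0, 0, 0, 0, 0], [0, 0, 0, 0, 0, 0]]}}

```text
time_s: 2.6
ee_pos: [0.4164, -0.3049, 0.1118]
orientation: [0.001, 0.991, 0.137, 0.001]
wrist_force: [-7.3, 5.1, 37.2]
width: 0.0004
gripper_force: 18.9
```

>>> {"api": "drive_tool", "payload": {"commands": [[0, 0, -0.06, 0, 0, 0], [0, 0, -0.06, 0, 0, 0], [0, 0, 0, 0, 0, 0], [0, 0, 0, 0, 0, 0], [0, 0, 0.05, 0, 0, 0], [0, 0, 0.04, 0, 0, 0], [0, 0, 0.028, 0, 0, 0], [0, 0, 0, 0, 0, 0], [0, 0, 0, 0, 0, 0], [0, 0, 0, 0, 0, 0]]}}

```text
time_s: 3.85
ee_pos: [0.4166, -0.3048, 0.1116]
orientation: [0.001, 0.991, 0.137, 0.001]
wrist_force: [-5.9, 5.8, 57.1]
width: -0.0001
gripper_force: 28.5
```

>>> {"api": "drive_tool", "payload": {"commands": [[0, 0, -0.06, 0, 0, 0], [0, 0, -0.06, 0, 0, 0], [0, 0, 0, 0, 0, 0], [0, 0, 0, 0, 0, 0], [0, 0, 0.05, 0, 0, 0], [0, 0, 0.04, 0, 0, 0], [0, 0, 0.03, 0, 0, 0], [0, 0, 0, 0, 0, 0], [0, 0, 0, 0, 0, 0], [0, 0, 0, 0, 0, 0]]}}

```text
time_s: 5.1
ee_pos: [0.4165, -0.3047, 0.1115]
orientation: [0.001, 0.991, 0.137, 0.001]
wrist_force: [-8.8, 6.9, 58.6]
width: 0.0001
gripper_force: 29.6
```

>>> {"api": "drive_tool", "payload": {"commands": [[0, 0, -0.06, 0, 0, 0], [0, 0, -0.06, 0, 0, 0], [0, 0, 0, 0, 0, 0], [0, 0, 0, 0, 0, 0], [0, 0, 0.05, 0, 0, 0], [0, 0, 0.04, 0, 0, 0], [0, 0, 0.03, 0, 0, 0], [0, 0, 0, 0, 0, 0], [0, 0, 0, 0, 0, 0], [0, 0, 0, 0, 0, 0]]}}

```text
time_s: 6.35
ee_pos: [0.4165, -0.3047, 0.1116]
orientation: [0.001, 0.991, 0.137, 0.001]
wrist_force: [-6.7, 6.1, 58.8]
width: -0.0002
gripper_force: 29.6
```

```bash
cat >> h.py <<'E'
a0=np.radians(6.22); EX=np.array([np.cos(a0),np.sin(a0),0]); EY=np.array([-EX[1],EX[0],0]); UP=np.array([0,0,1.])
C2=np.array([.5387,-.0189,.069])
def lay(al):  # lying grasp, leaning al deg
    a=np.radians(al); z=-np.cos(a)*UP-np.sin(a)*EY; return R.from_matrix(np.c_[np.cos(a)*EY-np.sin(a)*UP,EX,z])
def stand(al,yaw):  # standing grasp; al below horizontal, heading yaw deg
    a=np.radians(al);y=np.radians(yaw);h=np.array([np.cos(y),np.sin(y),0])
    z=np.cos(a)*h-np.sin(a)*UP; x=np.cos(a)*UP+np.sin(a)*h; return R.from_matrix(np.c_[x,np.cross(z,x),z])
def plan(p,Rt,n):
    """equal rows from the present pose: constant turn, straight world path"""
    s=sensors.state(); r=rot(); w=(r.inv()*Rt).as_rotvec()/n; d=(np.array(p)-s['ee_pos'])/n/.25
    print('pos',np.round(s['ee_pos'],4),'q',np.round(s['joint_pos'],2))
    for i in range(n):
        print((r.inv().apply(d)).round(3).tolist()+(np.degrees(w)/5).round(2).tolist())
        r=r*R.from_rotvec(w)
E
python3 - <<'E'
from h import *
plan([.43,-.05,.25],lay(30),18)
E
```

```text
pos [ 0.4165 -0.3047  0.1116] q [ 0.56  0.8   0.02  1.84 -0.03  0.5  -0.7 ]
[0.018, -0.054, -0.031, -0.23, -0.28, -0.87]
[0.022, -0.051, -0.032, -0.23, -0.28, -0.87]
[0.025, -0.049, -0.034, -0.23, -0.28, -0.87]
[0.027, -0.046, -0.036, -0.23, -0.28, -0.87]
[0.03, -0.043, -0.037, -0.23, -0.28, -0.87]
[0.032, -0.04, -0.039, -0.23, -0.28, -0.87]
[0.034, -0.037, -0.04, -0.23, -0.28, -0.87]
[0.036, -0.033, -0.042, -0.23, -0.28, -0.87]
[0.037, -0.03, -0.043, -0.23, -0.28, -0.87]
[0.038, -0.026, -0.045, -0.23, -0.28, -0.87]
[0.039, -0.022, -0.046, -0.23, -0.28, -0.87]
[0.039, -0.018, -0.048, -0.23, -0.28, -0.87]
[0.04, -0.014, -0.049, -0.23, -0.28, -0.87]
[0.039, -0.01, -0.05, -0.23, -0.28, -0.87]
[0.039, -0.006, -0.051, -0.23, -0.28, -0.87]
[0.038, -0.002, -0.052, -0.23, -0.28, -0.87]
[0.036, 0.002, -0.053, -0.23, -0.28, -0.87]
[0.035, 0.005, -0.054, -0.23, -0.28, -0.87]
```

>>> {"api": "drive_tool", "payload": {"commands": [[0, 0, -0.15, 0, 0, 0], [0, 0, -0.2, 0, 0, 0], [0.02, -0.05, -0.15, -0.23, -0.28, -0.87], [0.02, -0.05, -0.03, -0.23, -0.28, -0.87], [0.025, -0.05, -0.01, -0.23, -0.28, -0.87], [0.03, -0.045, -0.01, -0.23, -0.28, -0.87], [0.03, -0.045, -0.01, -0.23, -0.28, -0.87], [0.03, -0.04, -0.01, -0.23, -0.28, -0.87], [0.035, -0.035, -0.01, -0.23, -0.28, -0.87], [0.035, -0.035, -0.01, -0.23, -0.28, -0.87], [0.035, -0.03, -0.01, -0.23, -0.28, -0.87], [0.04, -0.025, 0, -0.23, -0.28, -0.87]], "gripper": 1}}

```text
time_s: 7.85
ee_pos: [0.4207, -0.1743, 0.2428]
orientation: [0.113, 0.856, 0.493, -0.105]
wrist_force: [-0.6, -0.1, -0.0]
width: 0.0852
gripper_force: 0.0
```

>>> {"api": "drive_tool", "payload": {"commands": [[0.04, -0.02, -0.01, -0.23, -0.28, -0.87], [0.04, -0.02, -0.01, -0.23, -0.28, -0.87], [0.04, -0.015, -0.01, -0.23, -0.28, -0.87], [0.04, -0.01, -0.01, -0.23, -0.28, -0.87], [0.04, -0.005, -0.01, -0.23, -0.28, -0.87], [0.04, 0, -0.01, -0.23, -0.28, -0.87], [0.035, 0, -0.01, -0.23, -0.28, -0.87], [0.035, 0.005, -0.01, -0.23, -0.28, -0.87], [0, 0, 0, 0, 0, 0]]}}

```text
time_s: 8.98
ee_pos: [0.4257, -0.092, 0.2298]
orientation: [0.19, 0.645, 0.719, -0.176]
wrist_force: [-0.1, -0.2, -0.3]
width: 0.0854
gripper_force: 0.0
```

```bash
python3 - <<'E'
from h import *
plan([.4345,-.0318,.0577],lay(30),10)
E
```

```text
pos [ 0.4257 -0.092   0.2298] q [-0.27  0.57  0.08  2.09  0.78  0.71 -0.76]
[0.055, 0.007, 0.048, -0.01, 0.0, 0.0]
[0.055, 0.007, 0.048, -0.01, 0.0, 0.0]
[0.055, 0.007, 0.048, -0.01, 0.0, 0.0]
[0.055, 0.006, 0.048, -0.01, 0.0, 0.0]
[0.055, 0.006, 0.048, -0.01, 0.0, 0.0]
[0.055, 0.006, 0.048, -0.01, 0.0, 0.0]
[0.055, 0.006, 0.048, -0.01, 0.0, 0.0]
[0.055, 0.006, 0.048, -0.01, 0.0, 0.0]
[0.055, 0.006, 0.048, -0.01, 0.0, 0.0]
[0.055, 0.006, 0.048, -0.01, 0.0, 0.0]
```

>>> {"api": "drive_tool", "payload": {"commands": [[0.13, 0.016, 0, 0, 0, 0], [0.14, 0.016, 0, 0, 0, 0], [0.14, 0.016, 0, 0, 0, 0], [0.14, 0.016, 0, 0, 0, 0], [0, 0, 0.12, 0, 0, 0], [0, 0, 0.12, 0, 0, 0], [0, 0, 0.12, 0, 0, 0], [0, 0, 0.08, 0, 0, 0], [0, 0, 0.04, 0, 0, 0], [0, 0, 0, 0, 0, 0]]}}

```text
time_s: 10.22
ee_pos: [0.4343, -0.0334, 0.0574]
orientation: [0.19, 0.646, 0.718, -0.177]
wrist_force: [1.0, -0.1, 0.6]
width: 0.0855
gripper_force: 0.0
```

```bash
python3 - <<'E'
from h import *
plan([.4345,-.0318,.0577],lay(30),1); print(sensors.state()['wrist_force'])
snap('side','s1.png'); im=cv2.imread('pics/s1.png'); cv2.imwrite('pics/s1c.png',cv2.resize(im[130:290,230:430],None,fx=3.5,fy=3.5,interpolation=cv2.INTER_CUBIC))
E
```

```text
pos [ 0.4343 -0.0334  0.0574] q [-0.51  0.99  0.3   2.15  1.05  0.3  -1.27]
[0.005, 0.001, -0.004, -0.11, 0.01, -0.02]
[ 1.00105145 -0.05000725  0.56441094]
```

View pics/s1c.png

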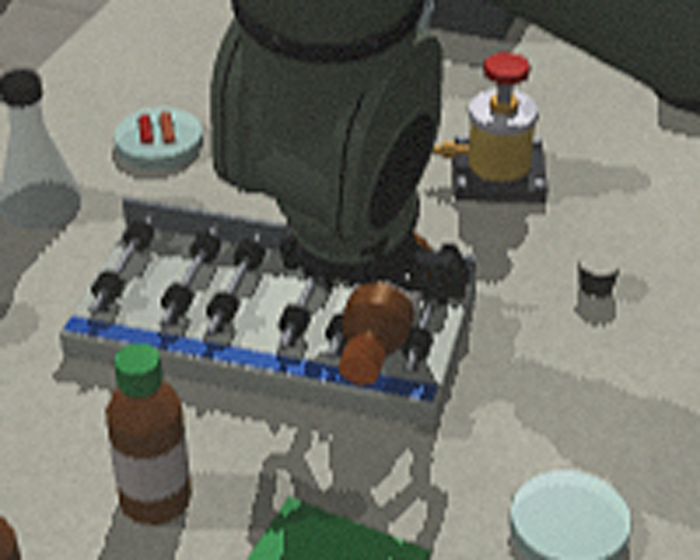

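>>> {"api": "drive_tool", "payload": {"commands": [[0, 0, 0, 0, 0, 0], [0, 0, 0, 0, 0, 0], [0, 0, 0, 0, 0, 0], [0, 0, 0, 0, 0, 0], [0, 0, 0, 0, 0, 0], [-0.03, 0, -0.052, 0, 0, 0], [-0.06, 0, -0.104, 0, 0, 0], [-0.06, 0, -0.104, 0, 0, 0], [-0.06, 0, -0.104, 0, 0, 0], [-0.06, 0, -0.104, 0, 0, 0], [0, 0, 0, 0, 0, 0]], "gripper": 0, "grip_force": 45}}

```text
time_s: 11.65
ee_pos: [0.4359, -0.0322, 0.1946]
orientation: [0.191, 0.646, 0.718, -0.174]
wrist_force: [-0.1, -0.0, -4.2]
width: 0.0545
gripper_force: 50.4
```

```bash
python3 - <<'E'
from h import *
plan([.40,.16,.23],stand(30,75),22)
E
```

```text
pos [ 0.4359 -0.0322  0.1946] q [-0.39  0.66  0.06  2.06  0.76  0.71 -0.89]
[0.027, -0.003, -0.023, -0.06, 0.81, 0.2]
[0.029, -0.003, -0.021, -0.06, 0.81, 0.2]
[0.03, -0.004, -0.019, -0.06, 0.81, 0.2]
[0.032, -0.004, -0.017, -0.06, 0.81, 0.2]
[0.033, -0.005, -0.015, -0.06, 0.81, 0.2]
[0.033, -0.005, -0.012, -0.06, 0.81, 0.2]
[0.034, -0.006, -0.01, -0.06, 0.81, 0.2]
[0.035, -0.006, -0.008, -0.06, 0.81, 0.2]
[0.035, -0.007, -0.005, -0.06, 0.81, 0.2]
[0.035, -0.008, -0.003, -0.06, 0.81, 0.2]
[0.035, -0.008, -0.0, -0.06, 0.81, 0.2]
[0.035, -0.009, 0.002, -0.06, 0.81, 0.2]
[0.035, -0.009, 0.004, -0.06, 0.81, 0.2]
[0.034, -0.01, 0.007, -0.06, 0.81, 0.2]
[0.033, -0.011, 0.009, -0.06, 0.81, 0.2]
[0.032, -0.011, 0.011, -0.06, 0.81, 0.2]
[0.031, -0.012, 0.014, -0.06, 0.81, 0.2]
[0.03, -0.013, 0.016, -0.06, 0.81, 0.2]
[0.029, -0.013, 0.018, -0.06, 0.81, 0.2]
[0.027, -0.014, 0.02, -0.06, 0.81, 0.2]
[0.025, -0.014, 0.021, -0.06, 0.81, 0.2]
[0.024, -0.015, 0.023, -0.06, 0.81, 0.2]
```

>>> {"api": "drive_tool", "payload": {"commands": [[0.015, -0.003, -0.04, -0.06, 0.81, 0.2], [0.015, -0.003, -0.04, -0.06, 0.81, 0.2], [0.03, -0.004, -0.02, -0.06, 0.81, 0.2], [0.03, -0.004, -0.02, -0.06, 0.81, 0.2], [0.035, -0.005, -0.015, -0.06, 0.81, 0.2], [0.035, -0.005, -0.01, -0.06, 0.81, 0.2], [0.035, -0.006, -0.01, -0.06, 0.81, 0.2], [0.035, -0.006, -0.01, -0.06, 0.81, 0.2], [0.035, -0.007, -0.005, -0.06, 0.81, 0.2], [0.035, -0.008, 0, -0.06, 0.81, 0.2], [0.035, -0.008, 0, -0.06, 0.81, 0.2], [0.035, -0.009, 0, -0.06, 0.81, 0.2]]}}

```text
time_s: 13.15
ee_pos: [0.4152, 0.0718, 0.2231]
orientation: [-0.086, 0.724, 0.668, 0.148]
wrist_force: [-0.2, 1.1, -3.6]
width: 0.0544
gripper_force: 50.1
```

```bash
python3 - <<'E'
from h import *
plan([.40,.16,.23],stand(30,75),10)
E
```

```text
pos [0.4152 0.0718 0.2231] q [ 0.4   0.55 -0.66  2.15  0.06  0.38 -0.3 ]
[0.034, -0.009, 0.008, -0.06, 0.81, 0.21]
[0.033, -0.01, 0.01, -0.06, 0.81, 0.21]
[0.032, -0.01, 0.013, -0.06, 0.81, 0.21]
[0.031, -0.011, 0.015, -0.06, 0.81, 0.21]
[0.029, -0.012, 0.017, -0.06, 0.81, 0.21]
[0.028, -0.012, 0.019, -0.06, 0.81, 0.21]
[0.026, -0.013, 0.021, -0.06, 0.81, 0.21]
[0.025, -0.013, 0.022, -0.06, 0.81, 0.21]
[0.023, -0.014, 0.024, -0.06, 0.81, 0.21]
[0.021, -0.015, 0.025, -0.06, 0.81, 0.21]
```

>>> {"api": "drive_tool", "payload": {"commands": [[0.034, -0.009, 0.008, -0.06, 0.81, 0.21], [0.033, -0.01, 0.01, -0.06, 0.81, 0.21], [0.032, -0.01, 0.013, -0.06, 0.81, 0.21], [0.031, -0.011, 0.015, -0.06, 0.81, 0.21], [0.029, -0.012, 0.017, -0.06, 0.81, 0.21], [0.028, -0.012, 0.019, -0.06, 0.81, 0.21], [0.026, -0.013, 0.021, -0.06, 0.81, 0.21], [0.025, -0.013, 0.022, -0.06, 0.81, 0.21], [0.023, -0.014, 0.024, -0.06, 0.81, 0.21], [0.021, -0.015, 0.025, -0.06, 0.81, 0.21], [0, 0, 0, 0, 0, 0]]}}

```text
time_s: 14.52
ee_pos: [0.4141, 0.1427, 0.2424]
orientation: [-0.315, 0.685, 0.531, 0.387]
wrist_force: [-1.2, 0.4, -2.6]
width: 0.0544
gripper_force: 50.3
```

```bash
python3 - <<'E'
from h import *
plan([.394,.25,.10],stand(30,75),10)
snap('side','s2.png')
E
```

```text
pos [0.4141 0.1427 0.2424] q [ 0.85  1.07 -1.29  2.32 -0.16  0.   -0.08]
[-0.03, -0.017, 0.063, -0.03, 0.0, -0.01]
[-0.03, -0.017, 0.063, -0.03, 0.0, -0.01]
[-0.03, -0.017, 0.063, -0.03, 0.0, -0.01]
[-0.03, -0.017, 0.063, -0.03, 0.0, -0.01]
[-0.03, -0.018, 0.063, -0.03, 0.0, -0.01]
[-0.03, -0.018, 0.063, -0.03, 0.0, -0.01]
[-0.03, -0.018, 0.063, -0.03, 0.0, -0.01]
[-0.03, -0.018, 0.063, -0.03, 0.0, -0.01]
[-0.03, -0.018, 0.063, -0.03, 0.0, -0.01]
[-0.03, -0.019, 0.063, -0.03, 0.0, -0.01]
```

View pics/s2.png

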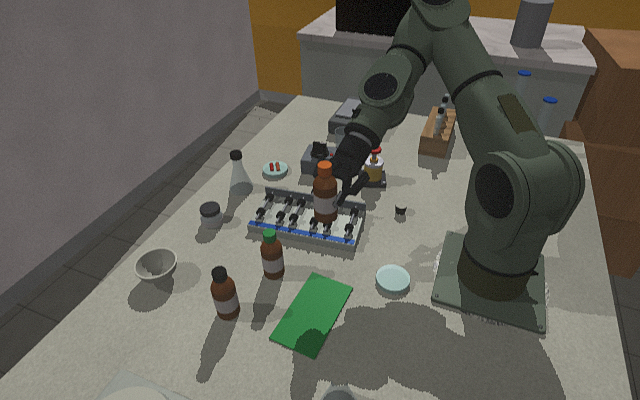

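>>> {"api": "drive_tool", "payload": {"commands": [[-0.005, -0.02, 0.06, -0.03, 0, 0], [-0.005, -0.02, 0.06, -0.03, 0, 0], [-0.005, -0.02, 0.06, -0.03, 0, 0], [-0.01, -0.02, 0.06, -0.03, 0, 0], [-0.01, -0.02, 0.06, -0.03, 0, 0], [-0.02, -0.02, 0.06, -0.03, 0, 0], [0, 0, 0, 0, 0, 0]]}}

```text
time_s: 15.45
ee_pos: [0.4348, 0.1807, 0.2112]
orientation: [-0.33, 0.678, 0.545, 0.368]
wrist_force: [-1.0, -0.4, -2.3]
width: 0.0547
gripper_force: 50.3
```

```bash
python3 - <<'E'
from h import *
plan([.400,.246,.09],stand(30,75),10)
E
```

```text
pos [0.4348 0.1807 0.2112] q [ 0.71  1.13 -1.22  2.25 -0.37  0.    0.16]
[-0.031, -0.016, 0.045, -0.1, 0.02, -0.0]
[-0.031, -0.017, 0.045, -0.1, 0.02, -0.0]
[-0.031, -0.017, 0.045, -0.1, 0.02, -0.0]
[-0.031, -0.018, 0.044, -0.1, 0.02, -0.0]
[-0.031, -0.018, 0.044, -0.1, 0.02, -0.0]
[-0.031, -0.018, 0.044, -0.1, 0.02, -0.0]
[-0.031, -0.019, 0.044, -0.1, 0.02, -0.0]
[-0.031, -0.019, 0.044, -0.1, 0.02, -0.0]
[-0.031, -0.019, 0.043, -0.1, 0.02, -0.0]
[-0.031, -0.02, 0.043, -0.1, 0.02, -0.0]
```

>>> {"api": "drive_tool", "payload": {"commands": [[0, 0, 0, 0.85, 0, -0.5], [0, 0, 0, 0.85, 0, -0.5], [0, 0, 0, 0.85, 0, -0.5], [0, 0, 0, 0.85, 0, -0.5], [0, 0, 0, 0.85, 0, -0.5], [0, 0, 0, 0.85, 0, -0.5], [0, 0, 0, 0, 0, 0]]}}

```text
time_s: 16.32
ee_pos: [0.4351, 0.1805, 0.2115]
orientation: [-0.42, 0.512, 0.695, 0.279]
wrist_force: [-0.7, -0.3, -2.0]
width: 0.0543
gripper_force: 50.3
```

```bash
python3 - <<'E'
from h import *
print(rot().as_matrix().round(2))
plan([.390,.246,.10],stand(30,105),8)
E
```

```text
[[-0.12  0.95 -0.3 ]
 [ 0.48  0.32  0.82]
 [ 0.87 -0.04 -0.49]]
pos [0.4351 0.1805 0.2115] q [ 0.58  1.13 -1.06  1.79 -0.17  0.79  0.25]
[-0.03, -0.009, 0.061, -0.11, -0.01, -0.01]
[-0.03, -0.009, 0.061, -0.11, -0.01, -0.01]
[-0.03, -0.01, 0.061, -0.11, -0.01, -0.01]
[-0.03, -0.01, 0.061, -0.11, -0.01, -0.01]
[-0.03, -0.011, 0.061, -0.11, -0.01, -0.01]
[-0.03, -0.012, 0.061, -0.11, -0.01, -0.01]
[-0.03, -0.012, 0.061, -0.11, -0.01, -0.01]
[-0.03, -0.013, 0.06, -0.11, -0.01, -0.01]
```

>>> {"api": "drive_tool", "payload": {"commands": [[-0.03, -0.01, 0.06, -0.05, 0, 0], [-0.03, -0.01, 0.06, -0.05, 0, 0], [-0.03, -0.01, 0.06, -0.05, 0, 0], [-0.03, -0.01, 0.06, 0, 0, 0], [-0.03, -0.01, 0.06, 0, 0, 0], [-0.03, -0.01, 0.06, 0, 0, 0], [-0.03, -0.01, 0.06, 0, 0, 0], [-0.03, -0.01, 0.06, 0, 0, 0], [0, 0, 0, 0, 0, 0]]}}

```text
time_s: 17.45
ee_pos: [0.3879, 0.2437, 0.1009]
orientation: [-0.417, 0.516, 0.693, 0.283]
wrist_force: [0.4, -0.6, -1.7]
width: 0.0548
gripper_force: 50.2
```

```bash
python3 - <<'E'
from h import *
print(rot().as_matrix().round(3))
plan([.386,.245,.0545],stand(30,108),5)
im,d,c=snap('side','s3.png'); cv2.imwrite('pics/s3c.png',cv2.resize(im[160:360,230:430],None,fx=3,fy=3,interpolation=cv2.INTER_CUBIC))
E
```

```text
[[-0.121  0.951 -0.285]
 [ 0.479  0.308  0.822]
 [ 0.87  -0.037 -0.492]]
pos [0.3879 0.2437 0.1009] q [ 0.46  1.33 -1.01  1.98 -0.12  0.4   0.32]
[-0.032, 0.0, 0.02, -0.04, -0.02, -0.08]
[-0.032, 0.0, 0.02, -0.04, -0.02, -0.08]
[-0.032, -0.0, 0.02, -0.04, -0.02, -0.08]
[-0.031, -0.001, 0.02, -0.04, -0.02, -0.08]
[-0.031, -0.001, 0.02, -0.04, -0.02, -0.08]
```

View pics/s3c.png

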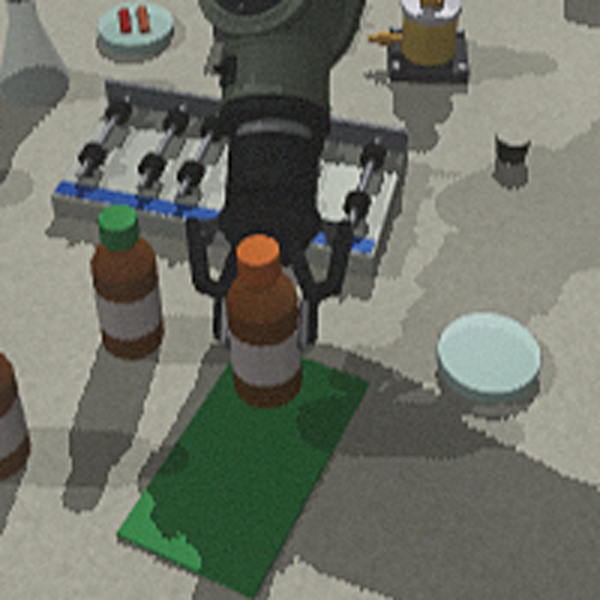

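The orange-capped bottle is held upright over the mat with its base at crop (268,400). I'll lower it while watching the force.

>>> {"api": "drive_tool", "payload": {"commands": [[-0.04, 0, 0.02, 0, 0, 0], [-0.04, 0, 0.02, 0, 0, -0.2], [-0.04, 0, 0.02, 0, 0, -0.2], [-0.02, 0, 0.01, 0, 0, 0], [0, 0, 0, 0, 0, 0]]}}

```text
time_s: 18.12
ee_pos: [0.388, 0.2415, 0.0617]
orientation: [-0.412, 0.503, 0.702, 0.291]
wrist_force: [-0.4, 0.6, -2.5]
width: 0.0547
gripper_force: 50.2
```

```bash
python3 - <<'E'
from h import *
print(rot().as_matrix().round(3), sensors.state()['wrist_force'])
plan([.386,.245,.0545],stand(30,108),5)
im,d,c=snap('side'); P=cloud(d,c); hs=cv2.cvtColor(im,cv2.COLOR_BGR2HSV)
m=(d>0)&(hs[...,1]>180)&(hs[...,0]<14)&(P[...,2]>.1)&(P[...,2]<.3)&(P[...,1]>.15)&(P[...,1]<.35)
print('cap',m.sum(),P[m].max(0),P[m].min(0))
E
```

```text
[[-0.155  0.946 -0.286]
 [ 0.467  0.325  0.822]
 [ 0.871 -0.006 -0.492]] [-0.40072542  0.60775433 -2.54301527]
pos [0.388  0.2415 0.0617] q [ 0.46  1.41 -0.97  1.96 -0.07  0.38  0.37]
[-0.003, -0.001, 0.006, -0.04, -0.02, 0.01]
[-0.003, -0.001, 0.006, -0.04, -0.02, 0.01]
[-0.003, -0.001, 0.006, -0.04, -0.02, 0.01]
[-0.003, -0.001, 0.006, -0.04, -0.02, 0.01]
[-0.003, -0.001, 0.006, -0.04, -0.02, 0.01]
cap 91 [0.55825191 0.24788661 0.17111147] [0.37430241 0.19896453 0.11088015]
```

>>> {"api": "drive_tool", "payload": {"commands": [[-0.012, 0, 0.007, 0, 0, 0], [-0.008, 0, 0.005, 0, 0, 0], [-0.004, 0, 0.002, 0, 0, 0], [0, 0, 0, 0, 0, 0]]}}

```text
time_s: 18.68
ee_pos: [0.388, 0.2415, 0.055]
orientation: [-0.411, 0.503, 0.702, 0.291]
wrist_force: [0.0, 0.2, -2.7]
width: 0.0545
gripper_force: 50.2
```

>>> {"api": "drive_tool", "payload": {"commands": [[-0.005, 0, 0.003, 0, 0, 0], [-0.003, 0, 0.002, 0, 0, 0], [0, 0, 0, 0, 0, 0]]}}

```text
time_s: 19.05
ee_pos: [0.3879, 0.2416, 0.0526]
orientation: [-0.412, 0.503, 0.702, 0.291]
wrist_force: [0.1, -0.0, -2.6]
width: 0.0546
gripper_force: 50.2
```

>>> {"api": "drive_tool", "payload": {"commands": [[-0.004, 0, 0.002, 0, 0, 0], [-0.004, 0, 0.002, 0, 0, 0], [0, 0, 0, 0, 0, 0]]}}

```text
time_s: 19.42
ee_pos: [0.3878, 0.242, 0.0513]
orientation: [-0.412, 0.502, 0.702, 0.291]
wrist_force: [-0.6, 1.5, 7.6]
width: 0.0544
gripper_force: 50.5
```

>>> {"api": "drive_tool", "payload": {"commands": [[0, 0, 0, 0, 0, 0], [0, 0, 0, 0, 0, 0], [0, 0, 0, 0, 0, 0], [0, 0, -0.03, 0, 0, 0], [0, 0, -0.08, 0, 0, 0], [0, 0, -0.12, 0, 0, 0], [0, 0, -0.15, 0, 0, 0], [0, 0, -0.15, 0, 0, 0], [0, 0, 0, 0, 0, 0]], "gripper": 1}}

```text
time_s: 20.55
ee_pos: [0.4272, 0.1306, 0.1163]
orientation: [-0.41, 0.504, 0.702, 0.291]
wrist_force: [-1.0, -0.2, 0.1]
width: 0.0849
gripper_force: 0.0
```

```bash
cat >> h.py <<'E'
def bottles(n='top',f=None):
    im,d,c=snap(n,f); P=cloud(d,c); H=P[...,2]; hs=cv2.cvtColor(im,cv2.COLOR_BGR2HSV)
    m=((d>0)&(H>.135)&(H<.165)&(P[...,1]>.1)&(P[...,1]<.45)&(P[...,0]>.3)&(P[...,0]<.75)).astype(np.uint8)
    k,lab,st,ce=cv2.connectedComponentsWithStats(m)
    for i in range(1,k):
        q=P[(lab==i)]
        if 60<len(q)<400: print('cap?',len(q),cv2.minEnclosingCircle(q[:,:2].astype(np.float32)),'z',np.median(q[:,2]).round(4),'hsv',np.median(hs[lab==i],0))
    return P
E
python3 - <<'E'
from h import *
bottles('top','t4.png')
B=np.array([.543,.193,.057]); Rt=stand(30,108); tz=Rt.as_matrix()[:,2]
T=B+.013*tz; print('T',T,'pre',T-.13*tz)
plan(T-.13*tz,Rt,8)
E
```

```text
cap? 169 ((0.5899425745010376, 0.34487053751945496), 0.016517985612154007) z 0.1499 hsv [99. 85. 17.]
cap? 156 ((0.5429837703704834, 0.19373497366905212), 0.0164874829351902) z 0.1502 hsv [ 68. 157. 103.]
cap? 108 ((0.49703484773635864, 0.11915622651576996), 0.02768763154745102) z 0.1503 hsv [105.   25.5  38. ]
cap? 171 ((0.39446520805358887, 0.2345830202102661), 0.0166558176279068) z 0.1548 hsv [ 11. 196. 145.]
T [0.53952098 0.20370731 0.0505    ] pre [0.57431114 0.09663422 0.1155    ]
pos [0.4263 0.1318 0.1159] q [ 0.65  1.29 -0.98  1.81 -0.07  0.74  0.39]
[-0.02, 0.064, -0.035, -0.02, -0.01, 0.0]
[-0.02, 0.064, -0.035, -0.02, -0.01, 0.0]
[-0.02, 0.065, -0.035, -0.02, -0.01, 0.0]
[-0.02, 0.065, -0.035, -0.02, -0.01, 0.0]
[-0.02, 0.065, -0.035, -0.02, -0.01, 0.0]
[-0.02, 0.065, -0.035, -0.02, -0.01, 0.0]
[-0.02, 0.065, -0.034, -0.02, -0.01, 0.0]
[-0.02, 0.065, -0.034, -0.02, -0.01, 0.0]
```

View pics/t4.png

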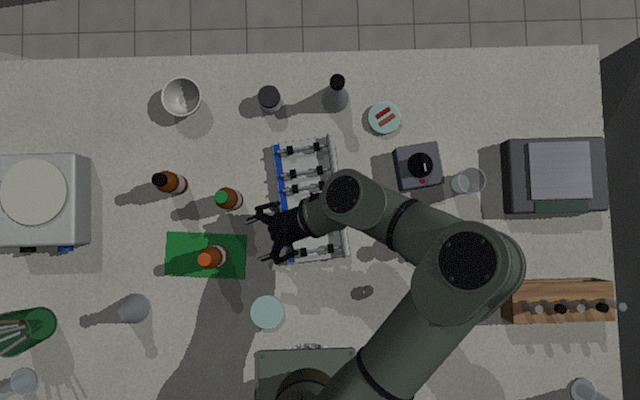

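>>> {"api": "drive_tool", "payload": {"commands": [[-0.02, 0.04, -0.07, 0, 0, 0], [-0.03, 0.1, -0.08, 0, 0, 0], [-0.03, 0.125, -0.06, 0, 0, 0], [-0.03, 0.125, -0.04, 0, 0, 0], [-0.03, 0.125, -0.02, 0, 0, 0], [-0.02, 0, 0, 0, 0, 0], [0, 0, 0, 0, 0, 0]]}}

```text
time_s: 21.48
ee_pos: [0.5722, 0.1007, 0.1126]
orientation: [-0.412, 0.503, 0.702, 0.29]
wrist_force: [-0.8, 0.1, -0.5]
width: 0.0854
gripper_force: 0.0
```

```bash
python3 - <<'E'
from h import *
B=np.array([.543,.1936,.057]); Rt=stand(30,108); tz=Rt.as_matrix()[:,2]
T=B+.013*tz; print(rot().as_matrix().round(3)); bottles()
plan(T,Rt,8)
E
```

```text
[[-0.155  0.945 -0.287]
 [ 0.467  0.326  0.822]
 [ 0.871 -0.007 -0.492]]
cap? 168 ((0.5897572636604309, 0.34583884477615356), 0.01733436994254589) z 0.15 hsv [91.5 83.5 17. ]
cap? 153 ((0.5433723330497742, 0.1935136765241623), 0.016523057594895363) z 0.1499 hsv [ 68. 157. 102.]
cap? 173 ((0.3950017988681793, 0.23446428775787354), 0.01694168522953987) z 0.1544 hsv [ 11. 195. 144.]
pos [0.5723 0.1005 0.113 ] q [ 0.52  1.37 -0.94  1.2  -0.06  1.21  0.36]
[-0.0, 0.002, 0.063, -0.03, -0.01, 0.0]
[-0.0, 0.001, 0.063, -0.03, -0.01, 0.0]
[-0.0, 0.001, 0.063, -0.03, -0.01, 0.0]
[-0.0, 0.001, 0.063, -0.03, -0.01, 0.0]
[-0.0, 0.001, 0.063, -0.03, -0.01, 0.0]
[-0.0, 0.001, 0.063, -0.03, -0.01, 0.0]
[-0.0, 0.001, 0.063, -0.03, -0.01, 0.0]
[0.0, 0.001, 0.063, -0.03, -0.01, 0.0]
```

>>> {"api": "drive_tool", "payload": {"commands": [[0, 0.002, 0.1, -0.03, 0, 0], [0, 0.002, 0.1, -0.03, 0, 0], [0, 0.002, 0.1, -0.03, 0, 0], [0, 0.001, 0.1, -0.03, 0, 0], [0, 0.001, 0.07, -0.03, 0, 0], [0, 0, 0.03, -0.03, 0, 0], [0, 0, 0, 0, 0, 0]]}}

```text
time_s: 22.4
ee_pos: [0.5397, 0.2037, 0.052]
orientation: [-0.408, 0.506, 0.7, 0.296]
wrist_force: [0.6, -0.1, -0.4]
width: 0.0853
gripper_force: 0.0
```

>>> {"api": "drive_tool", "payload": {"commands": [[0, 0, 0, 0, 0, 0], [0, 0, 0, 0, 0, 0], [0, 0, 0, 0, 0, 0], [0, 0, 0, 0, 0, 0], [0, 0, 0, 0, 0, 0], [0.04, 0, -0.022, 0, 0, 0], [0.08, 0, -0.045, 0, 0, 0], [0.1, 0, -0.055, 0, 0, 0], [0.1, 0, -0.055, 0, 0, 0], [0.1, 0, -0.055, 0, 0, 0], [0.08, 0, -0.045, 0, 0, 0], [0, 0, 0, 0, 0, 0]], "gripper": 0, "grip_force": 45}}

```text
time_s: 23.9
ee_pos: [0.5395, 0.205, 0.1964]
orientation: [-0.407, 0.506, 0.701, 0.297]
wrist_force: [0.8, 0.1, -3.6]
width: 0.0543
gripper_force: 47.8
```

```bash
python3 - <<'E'
from h import *
c=C2; Rt=lay(30); tz=Rt.as_matrix()[:,2]
T=c+.007*EY+.013*tz; print('T',T)
plan(T+[0,0,.14],Rt,20)
E
```

```text
T [ 0.53864583 -0.01840294  0.05774167]
pos [0.5395 0.205  0.1964] q [ 0.44  1.21 -1.01  1.44 -0.14  0.97  0.24]
[-0.021, -0.014, -0.037, -0.03, -0.9, 0.13]
[-0.024, -0.014, -0.035, -0.03, -0.9, 0.13]
[-0.026, -0.013, -0.033, -0.03, -0.9, 0.13]
[-0.029, -0.013, -0.031, -0.03, -0.9, 0.13]
[-0.032, -0.013, -0.029, -0.03, -0.9, 0.13]
[-0.034, -0.012, -0.026, -0.03, -0.9, 0.13]
[-0.036, -0.012, -0.024, -0.03, -0.9, 0.13]
[-0.038, -0.011, -0.021, -0.03, -0.9, 0.13]
[-0.04, -0.011, -0.018, -0.03, -0.9, 0.13]
[-0.041, -0.01, -0.015, -0.03, -0.9, 0.13]
[-0.042, -0.01, -0.011, -0.03, -0.9, 0.13]
[-0.043, -0.009, -0.008, -0.03, -0.9, 0.13]
[-0.044, -0.009, -0.005, -0.03, -0.9, 0.13]
[-0.044, -0.008, -0.001, -0.03, -0.9, 0.13]
[-0.044, -0.008, 0.002, -0.03, -0.9, 0.13]
[-0.044, -0.007, 0.006, -0.03, -0.9, 0.13]
[-0.043, -0.007, 0.009, -0.03, -0.9, 0.13]
[-0.042, -0.006, 0.012, -0.03, -0.9, 0.13]
[-0.041, -0.006, 0.016, -0.03, -0.9, 0.13]
[-0.04, -0.005, 0.019, -0.03, -0.9, 0.13]
```

>>> {"api": "drive_tool", "payload": {"commands": [[-0.02, -0.014, -0.037, -0.03, -0.9, 0.13], [-0.024, -0.014, -0.035, -0.03, -0.9, 0.13], [-0.026, -0.013, -0.033, -0.03, -0.9, 0.13], [-0.029, -0.013, -0.031, -0.03, -0.9, 0.13], [-0.032, -0.013, -0.029, -0.03, -0.9, 0.13], [-0.034, -0.012, -0.026, -0.03, -0.9, 0.13], [-0.036, -0.012, -0.024, -0.03, -0.9, 0.13], [-0.038, -0.011, -0.021, -0.03, -0.9, 0.13], [-0.04, -0.011, -0.018, -0.03, -0.9, 0.13], [-0.041, -0.01, -0.015, -0.03, -0.9, 0.13], [-0.042, -0.01, -0.011, -0.03, -0.9, 0.13], [-0.043, -0.009, -0.008, -0.03, -0.9, 0.13]]}}

```text
time_s: 25.4
ee_pos: [0.5382, 0.0706, 0.195]
orientation: [-0.056, 0.636, 0.769, 0.016]
wrist_force: [-0.1, -0.2, -3.3]
width: 0.0548
gripper_force: 47.8
```

>>> {"api": "drive_tool", "payload": {"commands": [[-0.044, -0.009, -0.005, -0.03, -0.9, 0.13], [-0.044, -0.008, 0, -0.03, -0.9, 0.13], [-0.044, -0.008, 0, -0.03, -0.9, 0.13], [-0.044, -0.007, 0.006, -0.03, -0.9, 0.13], [-0.043, -0.007, 0.009, -0.03, -0.9, 0.13], [-0.042, -0.006, 0.012, -0.03, -0.9, 0.13], [-0.041, -0.006, 0.016, -0.03, -0.9, 0.13], [-0.04, -0.005, 0.019, -0.03, -0.9, 0.13], [0, 0, 0, 0, 0, 0]]}}

```text
time_s: 26.52
ee_pos: [0.5376, -0.0174, 0.1952]
orientation: [0.189, 0.644, 0.72, -0.175]
wrist_force: [-0.4, -0.3, -2.3]
width: 0.0545
gripper_force: 47.9
```

```bash
python3 - <<'E'
from h import *
c=C2; Rt=lay(30); tz=Rt.as_matrix()[:,2]
T=c+.007*EY+.013*tz; print('T',T)
plan(T+[0,0,.14],Rt,6)
E
```

```text
T [ 0.53864583 -0.01840294  0.05774167]
pos [ 0.5376 -0.0174  0.1952] q [-0.3   0.76 -0.03  1.71  0.68  0.92 -0.7 ]
[-0.001, 0.001, -0.001, -0.01, -0.0, 0.01]
[-0.001, 0.001, -0.001, -0.01, -0.0, 0.01]
[-0.001, 0.001, -0.001, -0.01, -0.0, 0.01]
[-0.001, 0.001, -0.001, -0.01, -0.0, 0.01]
[-0.001, 0.001, -0.001, -0.01, -0.0, 0.01]
[-0.001, 0.001, -0.001, -0.01, -0.0, 0.01]
```

>>> {"api": "drive_tool", "payload": {"commands": [[0.02, 0.005, 0.045, 0, 0, 0], [0.05, 0, 0.09, 0, 0, 0], [0.05, 0, 0.09, 0, 0, 0], [0.05, 0, 0.09, 0, 0, 0], [0.04, 0, 0.075, 0, 0, 0], [0.025, 0, 0.04, 0, 0, 0], [0, 0, 0, 0, 0, 0]]}}

```text
time_s: 27.4
ee_pos: [0.5386, -0.0209, 0.0731]
orientation: [0.189, 0.645, 0.72, -0.175]
wrist_force: [1.1, -0.1, -3.3]
width: 0.0548
gripper_force: 48.0
```

```bash
python3 - <<'E'
from h import *
c=C2; Rt=lay(30); tz=Rt.as_matrix()[:,2]
T=c+.007*EY+.013*tz; print('T',T)
plan(T,Rt,3)
im,d,c=snap('side','s5.png'); cv2.imwrite('pics/s5c.png',cv2.resize(im[140:280,220:400],None,fx=4,fy=4,interpolation=cv2.INTER_CUBIC))
E
```

```text
T [ 0.53864583 -0.01840294  0.05774167]
pos [ 0.5386 -0.0209  0.0731] q [-0.33  0.97  0.05  1.78  0.8   0.67 -0.9 ]
[0.013, 0.001, 0.016, -0.03, -0.01, 0.01]
[0.013, 0.0, 0.016, -0.03, -0.01, 0.01]
[0.013, 0.0, 0.016, -0.03, -0.01, 0.01]
```

View pics/s5c.png

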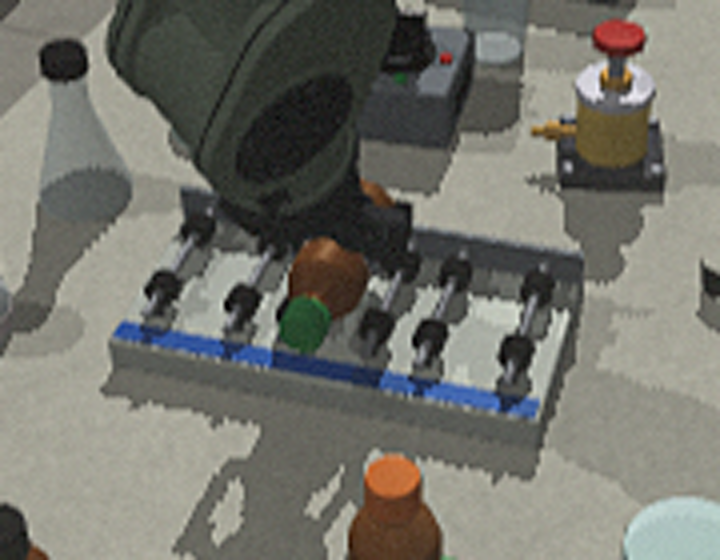

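The green-capped bottle is over the middle cradle, cap (crop 305,320) towards the stripe. I'll lower it.

>>> {"api": "drive_tool", "payload": {"commands": [[0.013, 0, 0.016, 0, 0, 0], [0.013, 0, 0.016, 0, 0, 0], [0.008, 0, 0.01, 0, 0, 0], [0, 0, 0, 0, 0, 0]]}}

```text
time_s: 27.95
ee_pos: [0.5376, -0.0195, 0.0616]
orientation: [0.19, 0.645, 0.719, -0.176]
wrist_force: [-13.1, 2.8, 25.1]
width: 0.0543
gripper_force: 53.5
```

>>> {"api": "drive_tool", "payload": {"commands": [[0, -0.004, -0.004, 0, 0, 0], [0, -0.004, 0, 0, 0, 0], [0, 0, 0, 0, 0, 0]]}}

```text
time_s: 28.32
ee_pos: [0.5365, -0.0183, 0.0611]
orientation: [0.19, 0.645, 0.72, -0.174]
wrist_force: [-2.4, 0.1, -1.3]
width: 0.0544
gripper_force: 50.7
```

>>> {"api": "drive_tool", "payload": {"commands": [[0.004, 0, 0.006, 0, 0, 0], [0.002, 0, 0.003, 0, 0, 0], [0, 0, 0, 0, 0, 0]]}}

```text
time_s: 28.7
ee_pos: [0.5362, -0.0185, 0.0601]
orientation: [0.191, 0.645, 0.719, -0.175]
wrist_force: [-13.4, 7.6, 35.8]
width: 0.0546
gripper_force: 54.6
```

>>> {"api": "drive_tool", "payload": {"commands": [[0, -0.003, -0.004, 0, 0, 0], [0, 0, 0, 0, 0, 0]]}}

```text
time_s: 28.95
ee_pos: [0.5356, -0.0182, 0.0598]
orientation: [0.19, 0.645, 0.719, -0.175]
wrist_force: [-4.8, -0.1, 10.5]
width: 0.0543
gripper_force: 52.0
```

>>> {"api": "drive_tool", "payload": {"commands": [[0, 0, 0, 0, 0, 0], [0, 0, 0, 0, 0, 0], [0, 0, 0, 0, 0, 0], [0, 0, 0, 0, 0, 0], [0, 0, -0.04, 0, 0, 0], [0, 0, -0.1, 0, 0, 0], [0, 0, -0.15, 0, 0, 0], [0, 0, -0.2, 0, 0, 0], [0, 0, -0.1, 0, 0, 0], [0, 0, 0, 0, 0, 0]], "gripper": 1}}

```text
time_s: 30.2
ee_pos: [0.5289, 0.0566, 0.1889]
orientation: [0.19, 0.645, 0.72, -0.173]
wrist_force: [0.5, 0.1, -1.2]
width: 0.0854
gripper_force: 0.0
```

```bash
python3 - <<'E'
from h import *
P=bottles('top','t6.png')
plan([.63,.22,.17],stand(30,104),24)
E
```

```text
pos [0.5286 0.0557 0.1879] q [-0.42  0.79 -0.05  1.67  0.63  0.99 -0.78]
[0.023, 0.02, -0.01, 0.02, 0.75, -0.07]
[0.024, 0.02, -0.009, 0.02, 0.75, -0.07]
[0.024, 0.02, -0.007, 0.02, 0.75, -0.07]
[0.025, 0.02, -0.006, 0.02, 0.75, -0.07]
[0.025, 0.02, -0.004, 0.02, 0.75, -0.07]
[0.025, 0.02, -0.002, 0.02, 0.75, -0.07]
[0.025, 0.021, -0.001, 0.02, 0.75, -0.07]
[0.025, 0.021, 0.001, 0.02, 0.75, -0.07]
[0.024, 0.021, 0.002, 0.02, 0.75, -0.07]
[0.024, 0.021, 0.004, 0.02, 0.75, -0.07]
[0.024, 0.021, 0.006, 0.02, 0.75, -0.07]
[0.023, 0.021, 0.007, 0.02, 0.75, -0.07]
[0.023, 0.022, 0.008, 0.02, 0.75, -0.07]
[0.022, 0.022, 0.01, 0.02, 0.75, -0.07]
[0.021, 0.022, 0.011, 0.02, 0.75, -0.07]
[0.02, 0.022, 0.013, 0.02, 0.75, -0.07]
[0.019, 0.022, 0.014, 0.02, 0.75, -0.07]
[0.018, 0.022, 0.015, 0.02, 0.75, -0.07]
[0.017, 0.022, 0.016, 0.02, 0.75, -0.07]
[0.016, 0.023, 0.017, 0.02, 0.75, -0.07]
[0.014, 0.023, 0.018, 0.02, 0.75, -0.07]
[0.013, 0.023, 0.019, 0.02, 0.75, -0.07]
[0.012, 0.023, 0.02, 0.02, 0.75, -0.07]
[0.01, 0.023, 0.02, 0.02, 0.75, -0.07]
```

View pics/t6.png

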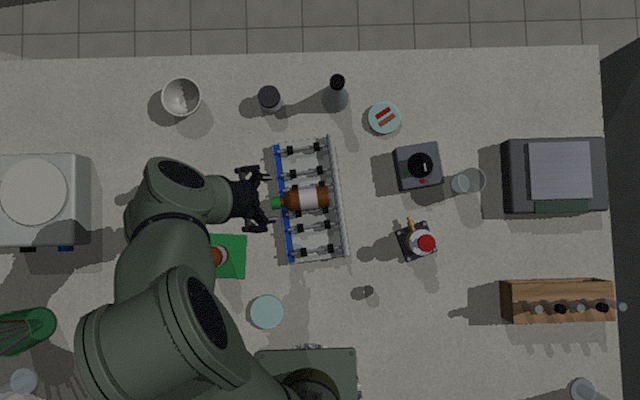

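>>> {"api": "drive_tool", "payload": {"commands": [[0, 0.02, -0.04, 0.02, 0.75, -0.07], [0, 0.02, -0.04, 0.02, 0.75, -0.07], [0.01, 0.02, -0.03, 0.02, 0.75, -0.07], [0.02, 0.02, -0.02, 0.02, 0.75, -0.07], [0.025, 0.02, -0.01, 0.02, 0.75, -0.07], [0.025, 0.02, 0, 0.02, 0.75, -0.07], [0.025, 0.02, 0, 0.02, 0.75, -0.07], [0.025, 0.02, 0, 0.02, 0.75, -0.07], [0.025, 0.02, 0, 0.02, 0.75, -0.07], [0.025, 0.02, 0.005, 0.02, 0.75, -0.07], [0.025, 0.02, 0.005, 0.02, 0.75, -0.07], [0.023, 0.02, 0.007, 0.02, 0.75, -0.07]]}}

```text
time_s: 31.75
ee_pos: [0.5782, 0.1335, 0.2084]
orientation: [-0.114, 0.638, 0.758, 0.072]
wrist_force: [-0.9, -0.4, 0.7]
width: 0.085
gripper_force: 0.0
```

>>> {"api": "drive_tool", "payload": {"commands": [[0.023, 0.022, 0.008, 0.02, 0.75, -0.07], [0.022, 0.022, 0.01, 0.02, 0.75, -0.07], [0.021, 0.022, 0.01, 0.02, 0.75, -0.07], [0.02, 0.022, 0.013, 0.02, 0.75, -0.07], [0.019, 0.022, 0.014, 0.02, 0.75, -0.07], [0.018, 0.022, 0.015, 0.02, 0.75, -0.07], [0.017, 0.022, 0.016, 0.02, 0.75, -0.07], [0.016, 0.022, 0.017, 0.02, 0.75, -0.07], [0.014, 0.022, 0.018, 0.02, 0.75, -0.07], [0.013, 0.022, 0.019, 0.02, 0.75, -0.07], [0.012, 0.022, 0.02, 0.02, 0.75, -0.07], [0, 0, 0, 0, 0, 0]]}}

```text
time_s: 33.25
ee_pos: [0.6242, 0.2091, 0.2001]
orientation: [-0.377, 0.546, 0.69, 0.288]
wrist_force: [-0.1, 0.6, -0.5]
width: 0.0855
gripper_force: 0.0
```

```bash
python3 - <<'E'
from h import *
P=bottles('top','t7.png')
B=np.array([.5897,.3455,.057]); Rt=stand(30,104); tz=Rt.as_matrix()[:,2]; T=B+.013*tz
plan(T-.1*tz,Rt,6); print(T)
# laid bottle a
H=P[...,2]; m=(H>.075)&(H<.11)&(abs((P-C2)@EX)<.05)&(abs((P-C2)@EY)<.12); L=(P[m]-C2); L=np.c_[L@EX,L@EY,L[:,2]+.069]
print(len(L),L.min(0),L.max(0))
for y in np.arange(-.05,.1,.015):
    k=abs(L[:,1]-y)<.005
    if k.sum()>4: print(round(y,3),k.sum(),'x',((L[k,0].max()+L[k,0].min())/2).round(4),'z',L[k,2].max().round(4))
E
```

```text
cap? 165 ((0.589033305644989, 0.3452942669391632), 0.017014935612678528) z 0.1501 hsv [90. 67. 18.]
cap? 172 ((0.39419856667518616, 0.23441490530967712), 0.01672370173037052) z 0.155 hsv [ 11. 201.  94.]
pos [0.6242 0.2092 0.2009] q [ 0.33  1.21 -0.91  1.14 -0.17  1.12  0.17]
[-0.032, 0.0, 0.073, -0.01, 0.11, -0.03]
[-0.033, 0.0, 0.073, -0.01, 0.11, -0.03]
[-0.033, 0.0, 0.073, -0.01, 0.11, -0.03]
[-0.034, 0.0, 0.072, -0.01, 0.11, -0.03]
[-0.035, -0.0, 0.072, -0.01, 0.11, -0.03]
[-0.035, -0.0, 0.072, -0.01, 0.11, -0.03]
[0.58697636 0.35642391 0.0505    ]
1056 [-0.02850699 -0.04874749  0.07501672] [0.02708486 0.10143574 0.1015757 ]
-0.05 28 x -0.0003 z 0.1007
-0.035 80 x -0.0014 z 0.1013
-0.02 82 x -0.0005 z 0.1013
-0.005 84 x -0.0009 z 0.1016
0.01 82 x -0.0002 z 0.1006
0.025 81 x -0.0009 z 0.1014
0.04 84 x -0.0006 z 0.1016
0.055 71 x -0.0013 z 0.0991
0.07 33 x 0.0005 z 0.0854
0.085 43 x 0.0005 z 0.0883
0.1 26 x -0.0 z 0.0881
```

>>> {"api": "drive_tool", "payload": {"commands": [[-0.033, 0, 0.073, 0, 0.11, 0], [-0.033, 0, 0.073, 0, 0.11, 0], [-0.033, 0, 0.073, 0, 0.11, -0.03], [-0.034, 0, 0.072, 0, 0.11, -0.03], [-0.035, 0, 0.072, 0, 0.11, -0.03], [-0.035, 0, 0.072, 0, 0.11, -0.03], [0, 0, 0, 0, 0, 0]]}}

```text
time_s: 34.17
ee_pos: [0.6067, 0.2731, 0.0992]
orientation: [-0.395, 0.533, 0.683, 0.305]
wrist_force: [0.2, -0.1, -0.2]
width: 0.0854
gripper_force: 0.0
```

```bash
python3 - <<'E'
from h import *
P=bottles('top')
B=np.array([.5895,.3453,.057]); Rt=stand(30,104); tz=Rt.as_matrix()[:,2]; T=B+.013*tz
plan(T,Rt,6); print(T)
E
```

```text
cap? 167 ((0.5892155170440674, 0.3453733026981354), 0.016600830480456352) z 0.15 hsv [99. 68. 17.]
cap? 170 ((0.394905149936676, 0.23419415950775146), 0.016549764201045036) z 0.1549 hsv [ 11.  196.  128.5]
pos [0.6074 0.2726 0.1003] q [ 0.27  1.38 -0.92  1.22 -0.16  0.91  0.26]
[0.0, 0.0, 0.066, -0.01, 0.0, -0.01]
[0.0, 0.0, 0.066, -0.01, 0.0, -0.01]
[0.0, 0.0, 0.066, -0.01, 0.0, -0.01]
[0.0, 0.0, 0.066, -0.01, 0.0, -0.01]
[0.0, 0.0, 0.066, -0.01, 0.0, -0.01]
[0.0, 0.0, 0.066, -0.01, 0.0, -0.01]
[0.58677636 0.35622391 0.0505    ]
```

>>> {"api": "drive_tool", "payload": {"commands": [[0, 0, 0.08, 0, 0, 0], [0, 0, 0.1, 0, 0, 0], [0, 0, 0.1, 0, 0, 0], [0, 0, 0.08, 0, 0, 0], [0, 0, 0.036, 0, 0, 0], [0, 0, 0, 0, 0, 0]]}}

```text
time_s: 34.98
ee_pos: [0.5866, 0.3554, 0.051]
orientation: [-0.394, 0.534, 0.683, 0.306]
wrist_force: [0.0, -0.4, 0.3]
width: 0.0858
gripper_force: 0.0
```

>>> {"api": "drive_tool", "payload": {"commands": [[0, 0, 0, 0, 0, 0], [0, 0, 0, 0, 0, 0], [0, 0, 0, 0, 0, 0], [0, 0, 0, 0, 0, 0], [0, 0, 0, 0, 0, 0], [0.04, 0, -0.022, 0, 0, 0], [0.08, 0, -0.045, 0, 0, 0], [0.1, 0, -0.055, 0, 0, 0], [0.1, 0, -0.055, 0, 0, 0], [0.1, 0, -0.055, 0, 0, 0], [0.08, 0, -0.045, 0, 0, 0], [0, 0, 0, 0, 0, 0]], "gripper": 0, "grip_force": 45}}

```text
time_s: 36.48
ee_pos: [0.5866, 0.3584, 0.1958]
orientation: [-0.394, 0.533, 0.683, 0.307]
wrist_force: [-0.6, 0.5, -3.6]
width: 0.0547
gripper_force: 48.0
```

```bash
python3 - <<'E'
from h import *
c=C2+.105*EX; Rt=lay(30); tz=Rt.as_matrix()[:,2]
T=c+.007*EY+.013*tz-.001*EX; print('T',T)
plan(T+[0,0,.14],Rt,23)
E
```

```text
T [ 0.6420336  -0.00713492  0.05774167]
pos [0.5866 0.3584 0.1958] q [ 0.17  1.22 -0.96  1.29 -0.23  0.82  0.13]
[-0.032, -0.006, -0.056, -0.02, -0.78, 0.07]
[-0.036, -0.006, -0.053, -0.02, -0.78, 0.07]
[-0.039, -0.005, -0.051, -0.02, -0.78, 0.07]
[-0.043, -0.005, -0.048, -0.02, -0.78, 0.07]
[-0.046, -0.005, -0.045, -0.02, -0.78, 0.07]
[-0.049, -0.004, -0.042, -0.02, -0.78, 0.07]
[-0.051, -0.004, -0.038, -0.02, -0.78, 0.07]
[-0.054, -0.004, -0.035, -0.02, -0.78, 0.07]
[-0.056, -0.003, -0.031, -0.02, -0.78, 0.07]
[-0.058, -0.003, -0.027, -0.02, -0.78, 0.07]
[-0.06, -0.002, -0.023, -0.02, -0.78, 0.07]
[-0.061, -0.002, -0.019, -0.02, -0.78, 0.07]
[-0.063, -0.002, -0.015, -0.02, -0.78, 0.07]
[-0.063, -0.001, -0.01, -0.02, -0.78, 0.07]
[-0.064, -0.001, -0.006, -0.02, -0.78, 0.07]
[-0.064, -0.0, -0.002, -0.02, -0.78, 0.07]
[-0.064, 0.0, 0.003, -0.02, -0.78, 0.07]
[-0.064, 0.001, 0.007, -0.02, -0.78, 0.07]
[-0.063, 0.001, 0.011, -0.02, -0.78, 0.07]
[-0.062, 0.001, 0.016, -0.02, -0.78, 0.07]
[-0.061, 0.002, 0.02, -0.02, -0.78, 0.07]
[-0.06, 0.002, 0.024, -0.02, -0.78, 0.07]
[-0.058, 0.002, 0.028, -0.02, -0.78, 0.07]
```

>>> {"api": "drive_tool", "payload": {"commands": [[-0.032, -0.006, -0.056, -0.02, -0.78, 0.07], [-0.036, -0.006, -0.053, -0.02, -0.78, 0.07], [-0.039, -0.005, -0.051, -0.02, -0.78, 0.07], [-0.043, -0.005, -0.048, -0.02, -0.78, 0.07], [-0.046, -0.005, -0.045, -0.02, -0.78, 0.07], [-0.049, -0.004, -0.042, -0.02, -0.78, 0.07], [-0.051, -0.004, -0.038, -0.02, -0.78, 0.07], [-0.054, -0.004, -0.035, -0.02, -0.78, 0.07], [-0.056, -0.003, -0.031, -0.02, -0.78, 0.07], [-0.058, -0.003, -0.027, -0.02, -0.78, 0.07], [-0.06, -0.002, -0.023, -0.02, -0.78, 0.07], [-0.061, -0.002, -0.019, -0.02, -0.78, 0.07]]}}

```text
time_s: 37.98
ee_pos: [0.6153, 0.1669, 0.1939]
orientation: [-0.096, 0.639, 0.761, 0.06]
wrist_force: [-0.3, 0.0, -3.3]
width: 0.0544
gripper_force: 48.1
```

>>> {"api": "drive_tool", "payload": {"commands": [[-0.063, -0.002, -0.015, -0.02, -0.78, 0.07], [-0.063, -0.001, -0.01, -0.02, -0.78, 0.07], [-0.064, -0.001, -0.006, -0.02, -0.78, 0.07], [-0.064, 0, -0.002, -0.02, -0.78, 0.07], [-0.064, 0, 0.003, -0.02, -0.78, 0.07], [-0.064, 0.001, 0.007, -0.02, -0.78, 0.07], [-0.063, 0.001, 0.011, -0.02, -0.78, 0.07], [-0.062, 0.001, 0.016, -0.02, -0.78, 0.07], [-0.061, 0.002, 0.02, -0.02, -0.78, 0.07], [-0.06, 0.002, 0.024, -0.02, -0.78, 0.07], [-0.058, 0.002, 0.028, -0.02, -0.78, 0.07], [0, 0, 0, 0, 0, 0]]}}

```text
time_s: 39.48
ee_pos: [0.6421, -0.0067, 0.1942]
orientation: [0.192, 0.642, 0.722, -0.173]
wrist_force: [-0.2, -0.3, -3.6]
width: 0.0547
gripper_force: 48.1
```

```bash
python3 - <<'E'
from h import *
c=C2+.105*EX; Rt=lay(30); tz=Rt.as_matrix()[:,2]
T=c+.007*EY+.013*tz-.002*EX; print('T',T)
plan(T+[0,0,.015],Rt,6)
E
```

```text
T [ 0.64103949 -0.00724327  0.05774167]
pos [ 0.6421 -0.0067  0.1942] q [-0.28  0.9  -0.    1.31  0.59  1.1  -0.48]
[0.04, -0.0, 0.07, 0.0, -0.0, 0.01]
[0.04, -0.001, 0.07, 0.0, -0.0, 0.01]
[0.04, -0.001, 0.07, 0.0, -0.0, 0.01]
[0.04, -0.001, 0.07, 0.0, -0.0, 0.01]
[0.04, -0.001, 0.07, 0.0, -0.0, 0.01]
[0.04, -0.001, 0.07, 0.0, -0.0, 0.01]
```

>>> {"api": "drive_tool", "payload": {"commands": [[0.03, 0, 0.05, 0, 0, 0], [0.045, -0.002, 0.08, 0, 0, 0], [0.045, -0.002, 0.08, 0, 0, 0], [0.045, -0.002, 0.08, 0, 0, 0], [0.045, -0.002, 0.07, 0, 0, 0], [0.03, 0, 0.055, 0, 0, 0], [0.02, 0, 0.03, 0, 0, 0], [0.008, 0, 0.012, 0, 0, 0], [0, 0, 0, 0, 0, 0]]}}

```text
time_s: 40.6
ee_pos: [0.6406, -0.0063, 0.0633]
orientation: [0.193, 0.643, 0.721, -0.172]
wrist_force: [0.2, 0.0, -2.7]
width: 0.0545
gripper_force: 48.1
```

```bash
python3 - <<'E'
from h import *
c=C2+.105*EX; Rt=lay(30); tz=Rt.as_matrix()[:,2]
T=c+.007*EY+.013*tz-.003*EX; print('T',T,sensors.state()['wrist_force'])
plan(T+[0,0,.002],Rt,3)
E
```

```text
T [ 0.64004537 -0.00735161  0.05774167] [ 0.19514319  0.0357621  -2.66432277]
pos [ 0.6406 -0.0063  0.0633] q [-0.3   1.08  0.04  1.39  0.65  0.87 -0.64]
[0.001, -0.001, 0.005, 0.01, -0.0, 0.02]
[0.001, -0.001, 0.005, 0.01, -0.0, 0.02]
[0.001, -0.001, 0.005, 0.01, -0.0, 0.02]
```

>>> {"api": "drive_tool", "payload": {"commands": [[0.002, -0.002, 0.006, 0, 0, 0], [0.002, -0.001, 0.006, 0, 0, 0], [0, 0, 0, 0, 0, 0]]}}

```text
time_s: 40.98
ee_pos: [0.6397, -0.0072, 0.0606]
orientation: [0.193, 0.643, 0.721, -0.173]
wrist_force: [-4.4, 1.6, 5.5]
width: 0.0546
gripper_force: 48.9
```

>>> {"api": "drive_tool", "payload": {"commands": [[0, 0, 0, 0, 0, 0], [0, 0, 0, 0, 0, 0], [0, 0, 0, 0, 0, 0], [0, 0, 0, 0, 0, 0], [0, 0, -0.04, 0, 0, 0], [0, 0, -0.1, 0, 0, 0], [0, 0, -0.15, 0, 0, 0], [0, 0, -0.2, 0, 0, 0], [0, 0, -0.2, 0, 0, 0], [0, 0, -0.1, 0, 0, 0], [0, 0, 0, 0, 0, 0]], "gripper": 1}}

```text
time_s: 42.35
ee_pos: [0.6289, 0.0924, 0.2327]
orientation: [0.193, 0.643, 0.721, -0.171]
wrist_force: [-0.7, -0.7, -0.5]
width: 0.0853
gripper_force: 0.0
```

```bash
cat >> h.py <<'E'
def laid(P,c):
    H=P[...,2]; m=(H>.075)&(H<.11)&(abs((P-c)@EX)<.05)&(abs((P-c)@EY)<.12); L=(P[m]-c); L=np.c_[L@EX,L@EY,L[:,2]+.069]
    print(len(L),L.min(0).round(4),L.max(0).round(4))
    for y in np.arange(-.05,.1,.03):
        k=abs(L[:,1]-y)<.005
        if k.sum()>4: print(round(y,3),k.sum(),'x',((L[k,0].max()+L[k,0].min())/2).round(4),'z',L[k,2].max().round(4))
def down(yaw):
    y=np.radians(yaw);x=np.array([np.cos(y),np.sin(y),0]);return R.from_matrix(np.c_[x,np.cross(-UP,x),-UP])
E
python3 - <<'E'
from h import *
P=bottles('top','t8.png'); laid(P,C2); laid(P,C2+.105*EX)
plan([.619,-.311,.20],down(9),24)
E
```

```text
cap? 100 ((0.39485374093055725, 0.23363523185253143), 0.016363125294446945) z 0.1543 hsv [ 11. 197. 138.]
1050 [-0.0282 -0.055   0.0752] [0.0271 0.0947 0.1027]
-0.05 80 x -0.0004 z 0.1015
-0.02 82 x -0.0006 z 0.1014
0.01 81 x -0.0006 z 0.1014
0.04 81 x -0.0007 z 0.1003
0.07 40 x -0.0024 z 0.0888
1038 [-0.0284 -0.0482  0.0751] [0.0264 0.1013 0.1049]
-0.05 25 x -0.0023 z 0.1017
-0.02 78 x -0.0019 z 0.1007
0.01 84 x -0.0007 z 0.1005
0.04 79 x -0.0018 z 0.1013
0.07 35 x -0.0003 z 0.0907
0.1 29 x -0.0004 z 0.0895
pos [0.6287 0.0913 0.2314] q [-0.42  0.89 -0.01  1.19  0.53  1.28 -0.53]
[-0.055, -0.009, 0.038, 0.19, 0.2, 0.71]
[-0.056, -0.005, 0.037, 0.19, 0.2, 0.71]
[-0.057, -0.001, 0.036, 0.19, 0.2, 0.71]
[-0.057, 0.003, 0.035, 0.19, 0.2, 0.71]
[-0.058, 0.007, 0.034, 0.19, 0.2, 0.71]
[-0.058, 0.011, 0.033, 0.19, 0.2, 0.71]
[-0.057, 0.015, 0.031, 0.19, 0.2, 0.71]
[-0.057, 0.019, 0.03, 0.19, 0.2, 0.71]
[-0.056, 0.023, 0.029, 0.19, 0.2, 0.71]
[-0.055, 0.027, 0.027, 0.19, 0.2, 0.71]
[-0.054, 0.031, 0.026, 0.19, 0.2, 0.71]
[-0.052, 0.035, 0.025, 0.19, 0.2, 0.71]
[-0.05, 0.038, 0.023, 0.19, 0.2, 0.71]
[-0.048, 0.042, 0.022, 0.19, 0.2, 0.71]
[-0.046, 0.045, 0.02, 0.19, 0.2, 0.71]
[-0.043, 0.048, 0.018, 0.19, 0.2, 0.71]
[-0.04, 0.051, 0.017, 0.19, 0.2, 0.71]
[-0.037, 0.054, 0.015, 0.19, 0.2, 0.71]
[-0.034, 0.056, 0.014, 0.19, 0.2, 0.71]
[-0.031, 0.059, 0.012, 0.19, 0.2, 0.71]
[-0.027, 0.061, 0.011, 0.19, 0.2, 0.71]
[-0.024, 0.062, 0.009, 0.19, 0.2, 0.71]
[-0.02, 0.064, 0.008, 0.19, 0.2, 0.71]
[-0.016, 0.065, 0.007, 0.19, 0.2, 0.71]
```

View pics/t8.png

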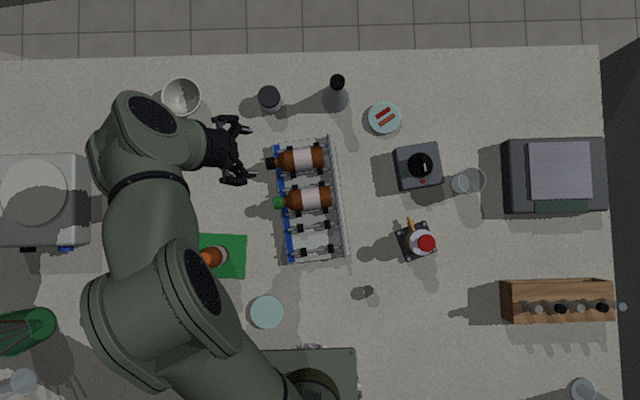

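The black-capped bottle (px 300,160) lies in the far cradle. The green-capped one (px 310,200) has slid about 6 mm towards the wall, so I'll check it again and re-centre it.

```bash
python3 - <<'E'
from h import *
P=bottles('top'); laid(P,C2)
Rt=lay(30); tz=Rt.as_matrix()[:,2]
T=C2+.003*EY+.013*tz-.002*EX+[0,0,.002]; print(T); plan(T-.12*tz,Rt,6)
E
```

```text
cap? 91 ((0.3962138295173645, 0.23158052563667297), 0.01602816767990589) z 0.1544 hsv [ 11. 196. 139.]
1059 [-0.0284 -0.0551  0.075 ] [0.0273 0.0948 0.1031]
-0.05 79 x -0.0007 z 0.1025
-0.02 84 x -0.0006 z 0.1031
0.01 80 x -0.0007 z 0.1017
0.04 81 x -0.0005 z 0.1017
0.07 42 x -0.001 z 0.0887
[ 0.53709099 -0.02259609  0.05974167]
pos [0.6285 0.0906 0.2307] q [-0.42  0.89 -0.01  1.19  0.53  1.28 -0.53]
[-0.002, -0.069, 0.053, 0.0, 0.0, 0.01]
[-0.002, -0.069, 0.053, 0.0, 0.0, 0.01]
[-0.002, -0.069, 0.053, 0.0, 0.0, 0.01]
[-0.002, -0.069, 0.053, 0.0, 0.0, 0.01]
[-0.002, -0.069, 0.053, 0.0, 0.0, 0.01]
[-0.002, -0.069, 0.053, 0.0, 0.0, 0.01]
```

>>> {"api": "drive_tool", "payload": {"commands": [[0, -0.06, 0, 0, 0, 0], [0, -0.12, 0, 0, 0, 0], [-0.002, -0.12, 0, 0, 0, 0], [-0.005, -0.11, 0.06, 0, 0, 0], [-0.005, -0.005, 0.12, 0, 0, 0], [0, 0, 0.12, 0, 0, 0], [0, 0, 0, 0, 0, 0]]}}

```text
time_s: 43.32
ee_pos: [0.5292, 0.0378, 0.1664]
orientation: [0.192, 0.643, 0.721, -0.175]
wrist_force: [-0.7, 0.3, 0.7]
width: 0.0854
gripper_force: 0.0
```

```bash
python3 - <<'E'
from h import *
P=bottles('top'); laid(P,C2)
Rt=lay(30); tz=Rt.as_matrix()[:,2]
T=C2+.003*EY+.013*tz-.002*EX+[0,0,.002]; print(T); plan(T,Rt,6)
E
```

```text
1055 [-0.0285 -0.0551  0.075 ] [0.0267 0.0948 0.1025]
-0.05 79 x -0.0007 z 0.0989
-0.02 83 x -0.0005 z 0.1025
0.01 83 x -0.0005 z 0.1001
0.04 78 x 0.0005 z 0.1003
0.07 42 x -0.001 z 0.0874
[ 0.53709099 -0.02259609  0.05974167]
pos [0.5297 0.0389 0.1674] q [-0.43  0.81  0.03  1.71  0.63  0.89 -0.77]
[0.0, 0.0, 0.083, -0.0, 0.0, 0.01]
[0.0, 0.0, 0.083, -0.0, 0.0, 0.01]
[0.0, 0.0, 0.083, -0.0, 0.0, 0.01]
[0.0, 0.0, 0.083, -0.0, 0.0, 0.01]
[0.0, 0.0, 0.083, -0.0, 0.0, 0.01]
[0.0, 0.0, 0.083, -0.0, 0.0, 0.01]
```

>>> {"api": "drive_tool", "payload": {"commands": [[0, 0, 0.08, 0, 0, 0], [0, 0, 0.12, 0, 0, 0], [0, 0, 0.12, 0, 0, 0], [0, 0, 0.1, 0, 0, 0], [0, 0, 0.06, 0, 0, 0], [0, 0, 0.018, 0, 0, 0], [0, 0, 0, 0, 0, 0]]}}

```text
time_s: 44.25
ee_pos: [0.5374, -0.0221, 0.0603]
orientation: [0.193, 0.643, 0.721, -0.172]
wrist_force: [-0.9, -0.1, 0.4]
width: 0.0853
gripper_force: 0.0
```

>>> {"api": "drive_tool", "payload": {"commands": [[0, 0, 0, 0, 0, 0], [0, 0, 0, 0, 0, 0], [0, 0, 0, 0, 0, 0], [0, 0, 0, 0, 0, 0], [0, 0, 0, 0, 0, 0], [-0.01, 0, -0.017, 0, 0, 0], [0.01, 0, -0.006, 0, 0, 0], [0.01, 0, -0.006, 0, 0, 0], [0, 0, 0, 0, 0, 0], [0.006, 0, 0.01, 0, 0, 0], [0.004, 0, 0.007, 0, 0, 0], [0, 0, 0, 0, 0, 0]], "gripper": 0, "grip_force": 45}}

```text
time_s: 45.75
ee_pos: [0.5352, -0.0174, 0.061]
orientation: [0.193, 0.643, 0.72, -0.174]
wrist_force: [-17.9, 7.1, 29.0]
width: 0.0547
gripper_force: 52.1
```

```bash
python3 - <<'E'
from h import *
P=bottles('top'); laid(P,C2); s=sensors.state(); print(s['ee_pos'],s['wrist_force'])
E
```

```text
767 [-0.0496 -0.05    0.0752] [0.0497 0.0425 0.1099]
-0.05 41 x -0.0005 z 0.1022
-0.02 82 x 0.0005 z 0.1028
0.01 125 x 0.0002 z 0.1045
0.04 21 x 0.0002 z 0.1095
[ 0.53523968 -0.01739261  0.06103947] [-17.88094138   7.46140848  29.70029133]
```

>>> {"api": "drive_tool", "payload": {"commands": [[-0.001, -0.006, -0.005, 0, 0, 0], [0, 0, 0, 0, 0, 0]]}}

```text
time_s: 46.05
ee_pos: [0.5347, -0.0166, 0.0611]
orientation: [0.193, 0.643, 0.721, -0.173]
wrist_force: [-2.6, 0.9, -0.5]
width: 0.0545
gripper_force: 48.9
```

>>> {"api": "drive_tool", "payload": {"commands": [[0, 0, 0, 0, 0, 0], [0, 0, 0, 0, 0, 0], [0, 0, 0, 0, 0, 0], [0, 0, 0, 0, 0, 0], [0, 0, -0.04, 0, 0, 0], [0, 0, -0.1, 0, 0, 0], [0, 0, -0.15, 0, 0, 0], [0, 0, -0.2, 0, 0, 0], [0, 0, -0.2, 0, 0, 0], [0, 0, -0.1, 0, 0, 0], [0, 0, 0, 0, 0, 0]], "gripper": 1}}

```text
time_s: 47.42
ee_pos: [0.524, 0.0828, 0.2338]
orientation: [0.193, 0.643, 0.721, -0.171]
wrist_force: [-0.2, 0.4, -1.1]
width: 0.0851
gripper_force: 0.0
```

```bash
python3 - <<'E'
from h import *
P=bottles('top'); laid(P,C2); laid(P,C2+.105*EX)
plan([.59,-.311,.20],down(9),22)
E
```

```text
cap? 171 ((0.394748330116272, 0.23442137241363525), 0.01662423461675644) z 0.1549 hsv [ 11. 197. 134.]
1051 [-0.0276 -0.049   0.075 ] [0.0271 0.1004 0.1023]
-0.05 30 x -0.0003 z 0.0988
-0.02 81 x 0.0002 z 0.1007
0.01 81 x -0.0006 z 0.1007
0.04 83 x -0.0001 z 0.1013
0.07 29 x -0.0006 z 0.0866
0.1 26 x -0.0003 z 0.0893
1034 [-0.0287 -0.0482  0.0751] [0.0268 0.1017 0.1032]
-0.05 24 x -0.0007 z 0.0983
-0.02 79 x -0.0018 z 0.1003
0.01 83 x -0.0009 z 0.1008
0.04 78 x -0.0018 z 0.1032
0.07 37 x 0.0006 z 0.0874
0.1 26 x -0.0019 z 0.0873
pos [0.5237 0.0819 0.2327] q [-0.49  0.73 -0.    1.6   0.55  1.09 -0.71]
[-0.06, 0.004, 0.041, 0.21, 0.22, 0.78]
[-0.06, 0.009, 0.04, 0.21, 0.22, 0.78]
[-0.06, 0.013, 0.039, 0.21, 0.22, 0.78]
[-0.06, 0.018, 0.037, 0.21, 0.22, 0.78]
[-0.059, 0.023, 0.036, 0.21, 0.22, 0.78]
[-0.058, 0.027, 0.034, 0.21, 0.22, 0.78]
[-0.057, 0.032, 0.033, 0.21, 0.22, 0.78]
[-0.055, 0.036, 0.031, 0.21, 0.22, 0.78]
[-0.053, 0.04, 0.029, 0.21, 0.22, 0.78]
[-0.051, 0.044, 0.027, 0.21, 0.22, 0.78]
[-0.048, 0.048, 0.026, 0.21, 0.22, 0.78]
[-0.045, 0.052, 0.024, 0.21, 0.22, 0.78]
[-0.042, 0.055, 0.022, 0.21, 0.22, 0.78]
[-0.038, 0.058, 0.02, 0.21, 0.22, 0.78]
[-0.035, 0.061, 0.019, 0.21, 0.22, 0.78]
[-0.031, 0.064, 0.017, 0.21, 0.22, 0.78]
[-0.027, 0.066, 0.015, 0.21, 0.22, 0.78]
[-0.022, 0.068, 0.013, 0.21, 0.22, 0.78]
[-0.018, 0.069, 0.012, 0.21, 0.22, 0.78]
[-0.013, 0.071, 0.01, 0.21, 0.22, 0.78]
[-0.009, 0.072, 0.009, 0.21, 0.22, 0.78]
[-0.004, 0.072, 0.007, 0.21, 0.22, 0.78]
```

Both laid bottles are centred. Next is the knob.

>>> {"api": "drive_tool", "payload": {"commands": [[-0.06, 0.004, 0.041, 0.21, 0.22, 0.78], [-0.06, 0.009, 0.04, 0.21, 0.22, 0.78], [-0.06, 0.013, 0.035, 0.21, 0.22, 0.78], [-0.06, 0.018, 0.035, 0.21, 0.22, 0.78], [-0.06, 0.023, 0.035, 0.21, 0.22, 0.78], [-0.06, 0.027, 0.03, 0.21, 0.22, 0.78], [-0.057, 0.032, 0.03, 0.21, 0.22, 0.78], [-0.055, 0.036, 0.03, 0.21, 0.22, 0.78], [-0.053, 0.04, 0.029, 0.21, 0.22, 0.78], [-0.051, 0.044, 0.027, 0.21, 0.22, 0.78], [-0.048, 0.048, 0.026, 0.21, 0.22, 0.78], [-0.045, 0.052, 0.024, 0.21, 0.22, 0.78]], "gripper": 0.55}}

```text
time_s: 48.98
ee_pos: [0.5584, -0.1331, 0.2171]
orientation: [0.093, 0.908, 0.4, -0.086]
wrist_force: [0.1, 0.3, -0.0]
width: 0.0476
gripper_force: 0.0
```

>>> {"api": "drive_tool", "payload": {"commands": [[-0.042, 0.055, 0.022, 0.21, 0.22, 0.78], [-0.038, 0.058, 0.02, 0.21, 0.22, 0.78], [-0.035, 0.061, 0.019, 0.21, 0.22, 0.78], [-0.031, 0.064, 0.017, 0.21, 0.22, 0.78], [-0.027, 0.066, 0.015, 0.21, 0.22, 0.78], [-0.022, 0.068, 0.013, 0.21, 0.22, 0.78], [-0.018, 0.07, 0.012, 0.21, 0.22, 0.78], [-0.013, 0.07, 0.01, 0.21, 0.22, 0.78], [-0.009, 0.072, 0.009, 0.21, 0.22, 0.78], [-0.004, 0.072, 0.007, 0.21, 0.22, 0.78], [0, 0, 0, 0, 0, 0]]}}

```text
time_s: 50.35
ee_pos: [0.5866, -0.3126, 0.2011]
orientation: [-0.003, 0.997, 0.073, -0.0]
wrist_force: [-0.7, 0.7, 0.2]
width: 0.047
gripper_force: 0.0
```

```bash
python3 - <<'E'
from h import *
im,d,c=snap('top','t9.png'); print(sensors.state()['width'])
P=cloud(d,c); H=P[...,2]; L=P[...,:2]-[.619,-.311]
m=(d>0)&(H>.1)&(H<.11)&(np.hypot(L[...,0],L[...,1])<.04); print(m.sum(),cv2.minAreaRect(P[m][:,:2].astype(np.float32)) if m.sum()>5 else '')
z=np.load('top0.npz'); P0=z['P'];h0=P0[...,2];m=(h0>.1)&(h0<.11)&(np.hypot(*(P0[...,:2]-[.619,-.311]).transpose(2,0,1))<.04)
q=P0[m][:,:2]; w,V=np.linalg.eigh(np.cov(q.T)); print('bar',m.sum(),q.mean(0),np.degrees(np.arctan2(V[1,1],V[0,1])))
plan([.619,-.3105,.12],down(9),4)
E
```

```text
0.04678252883100953
51 ((0.630588173866272, -0.30953991413116455), (0.02405391074717045, 0.012752840295433998), 8.652173042297363)
bar 104 [ 0.61906898 -0.31037823] -170.55151650032718
pos [ 0.5871 -0.3113  0.2014] q [ 0.41  0.89  0.08  1.14 -0.08  1.11 -0.93]
[0.032, 0.004, 0.081, -0.02, -0.0, -0.02]
[0.032, 0.004, 0.081, -0.02, -0.0, -0.02]
[0.032, 0.004, 0.081, -0.02, -0.0, -0.02]
[0.032, 0.004, 0.081, -0.02, -0.0, -0.02]
```

View pics/t9.png

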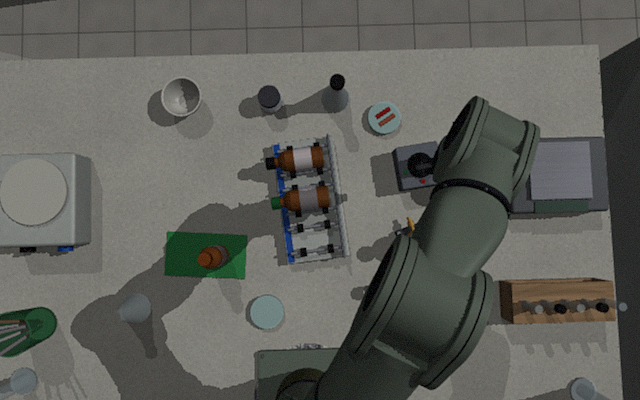

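>>> {"api": "drive_tool", "payload": {"commands": [[0.032, 0.004, 0.05, 0, 0, 0], [0.032, 0.004, 0.05, 0, 0, 0], [0.032, 0.004, 0.05, 0, 0, 0], [0.032, 0.002, 0.05, 0, 0, 0], [0, 0, 0.1, 0, 0, 0], [0, 0, 0.1, 0, 0, 0], [0, 0, 0.05, 0, 0, 0], [0, 0, 0, 0, 0, 0]]}}

```text
time_s: 51.4
ee_pos: [0.6201, -0.3087, 0.0893]
orientation: [-0.003, 0.997, 0.075, 0.0]
wrist_force: [-0.3, -0.3, 0.3]
width: 0.0472
gripper_force: 0.0
```

```bash
python3 - <<'E'
from h import *
plan([.619,-.3105,.088],down(9),1); print(sensors.state()['wrist_force'])
E
```

```text
pos [ 0.6201 -0.3087  0.0893] q [ 0.39  1.07  0.07  1.12 -0.08  0.96 -0.95]
[-0.005, 0.007, 0.005, -0.07, -0.01, -0.09]
[-0.28411284 -0.27295908  0.30536055]
```

>>> {"api": "drive_tool", "payload": {"commands": [[-0.004, 0.007, 0, -0.05, 0, 0], [0, 0, 0, 0, 0, 0]]}}

```text
time_s: 51.65
ee_pos: [0.6197, -0.3111, 0.0908]
orientation: [-0.0, 0.997, 0.075, 0.002]
wrist_force: [0.2, 0.3, 0.5]
width: 0.0472
gripper_force: 0.0
```

>>> {"api": "drive_tool", "payload": {"commands": [[0, 0, 0, 0, 0, 0], [0, 0, 0, 0, 0, 0], [0, 0, 0, 0, 0, 0], [0, 0, 0, 0, 0, 0], [0, 0, 0.01, 0, 0, 0], [0, 0, 0.015, 0, 0, 0], [0, 0, 0.012, 0, 0, 0], [0, 0, 0, 0, 0, 0], [0, 0, 0, 0, 0, 0]], "gripper": 0, "grip_force": 60}}

```text
time_s: 52.78
ee_pos: [0.6199, -0.3123, 0.0817]
orientation: [0.001, 0.997, 0.074, 0.002]
wrist_force: [0.6, -6.8, 7.8]
width: 0.0122
gripper_force: 63.1
```

>>> {"api": "drive_tool", "payload": {"commands": [[0, 0.003, 0.004, 0, 0, 0], [0, 0, 0.002, 0, 0, 0], [0, 0, 0, 0, 0, 0.5], [0, 0, 0, 0, 0, 0.8], [0, 0, 0, 0, 0, 0.8], [0, 0, 0, 0, 0, 0.8], [0, 0, 0, 0, 0, 0.8], [0, 0, 0, 0, 0, 0]]}}

```text
time_s: 53.78
ee_pos: [0.6201, -0.3138, 0.0807]
orientation: [0.001, 0.996, -0.088, 0.002]
wrist_force: [-0.6, -9.1, 10.9]
width: 0.0121
gripper_force: 63.6
```

```bash
python3 - <<'E'
from h import *
s=sensors.state(); m=rot().as_matrix(); print(s['ee_pos'],s['wrist_force'],s['ft_torque'],np.degrees(np.arctan2(m[1,0],m[0,0])),s['joint_pos'].round(2))
E
```

```text
[ 0.62005321 -0.31376905  0.08071545] [-0.5689952  -9.08332177 10.90036087] [-1.99240462 -0.00366243 -0.03435437] -10.052674063531557 [ 0.36  1.08  0.16  1.13 -0.17  0.94 -1.21]
```

>>> {"api": "drive_tool", "payload": {"commands": [[0, 0.003, 0.002, 0, 0, 0.8], [0, 0, 0, 0, 0, 0.9], [0, 0, 0, 0, 0, 0.9], [0, 0, 0, 0, 0, 0.9], [0, 0, 0, 0, 0, 0.9], [0, 0, 0, 0, 0, 0.9], [0, 0, 0, 0, 0, 0.9], [0, 0, 0, 0, 0, 0.9], [0, 0, 0, 0, 0, 0.9], [0, 0, 0, 0, 0, 0]]}}

```text
time_s: 55.02
ee_pos: [0.619, -0.3165, 0.0807]
orientation: [0.002, 0.906, -0.424, 0.003]
wrist_force: [-6.3, -17.4, 16.2]
width: 0.0123
gripper_force: 64.3
```

```bash
python3 - <<'E'
from h import *
s=sensors.state(); m=rot().as_matrix(); print(s['ee_pos'],s['wrist_force'],s['ft_torque'],np.degrees(np.arctan2(m[1,0],m[0,0])),s['joint_pos'].round(2))
E
```

```text
[ 0.61895844 -0.31654351  0.08068799] [ -6.2969624  -17.35563416  16.16321398] [-3.75923535e+00  1.20844882e+00 -5.97192329e-04] -50.11595380002449 [ 0.3   1.1   0.34  1.13 -0.36  0.96 -1.77]
```

>>> {"api": "drive_tool", "payload": {"commands": [[0.004, 0.006, 0, 0, 0, 0.5], [0.002, 0.004, 0, 0, 0, 0.8], [0, 0, 0, 0, 0, 0.8], [0, 0, 0, 0, 0, 0.7], [0, 0, 0, 0, 0, 0.5], [0, 0, 0, 0, 0, 0.3], [0, 0, 0, 0, 0, 0]]}}

```text
time_s: 55.9
ee_pos: [0.6179, -0.3178, 0.0806]
orientation: [0.001, 0.829, -0.559, 0.002]
wrist_force: [-8.4, -8.7, 20.6]
width: 0.0122
gripper_force: 64.9
```

```bash
python3 - <<'E'
from h import *
s=sensors.state(); m=rot().as_matrix(); print(s['ee_pos'],s['wrist_force'],s['ft_torque'],np.degrees(np.arctan2(m[1,0],m[0,0])),s['joint_pos'].round(2))
E
```

```text
[ 0.61794209 -0.31780473  0.08060461] [-8.44604163 -8.74014388 20.61311563] [-2.06598016  1.76159604  0.43805841] -68.00801423743711 [ 0.28  1.11  0.41  1.13 -0.45  0.98 -2.03]
```

>>> {"api": "drive_tool", "payload": {"commands": [[0, 0, -0.02, 0, 0, 0], [0, 0, -0.02, 0, 0, 0], [0, 0, 0, 0, 0, 0]]}}

```text
time_s: 56.28
ee_pos: [0.6178, -0.3177, 0.0898]
orientation: [0.001, 0.829, -0.559, 0.002]
wrist_force: [-3.7, -12.9, 3.7]
width: 0.0123
gripper_force: 62.8
```

>>> {"api": "drive_tool", "payload": {"commands": [[0, 0, 0, 0, 0, 0], [0, 0, 0, 0, 0, 0], [0, 0, 0, 0, 0, 0], [0, 0, -0.05, 0, 0, 0], [0, 0, -0.15, 0, 0, 0], [0, 0, -0.2, 0, 0, 0], [0.1, 0, -0.1, 0, 0, 0], [0.2, 0, -0.05, 0, 0, 0], [0.2, 0, 0, 0, 0, 0], [0.2, 0, 0, 0, 0, 0], [0, 0, 0, 0, 0, 0]], "gripper": 0.5}}

```text
time_s: 57.65
ee_pos: [0.6631, -0.4142, 0.221]
orientation: [-0.004, 0.828, -0.56, 0.005]
wrist_force: [-0.1, -0.2, -0.9]
width: 0.0426
gripper_force: 0.0
```

```bash
python3 - <<'E'
from h import *
im,d,c=snap('top','t10.png'); P=cloud(d,c); H=P[...,2]
m=(d>0)&(H>.098)&(H<.115)&(np.hypot(*(P[...,:2]-[.619,-.311]).transpose(2,0,1))<.035)
q=P[m]; w,V=np.linalg.eigh(np.cov(q[:,:2].T)); print('bar',m.sum(),q.mean(0),np.degrees(np.arctan2(V[1,1],V[0,1])))
laid(P,C2); laid(P,C2+.105*EX); bottles(); print(sensors.state()['ee_pos'])
cv2.imwrite('pics/t10c.png',cv2.resize(im[110:290,160:500],None,fx=2.3,fy=2.3,interpolation=cv2.INTER_CUBIC))
E
```

```text
bar 104 [ 0.61873493 -0.31101445  0.10467351] 113.69621046609822
1053 [-0.0283 -0.049   0.0751] [0.0274 0.1007 0.1015]
-0.05 30 x 0.0008 z 0.0986
-0.02 82 x -0.0002 z 0.1004
0.01 81 x -0.0006 z 0.1012
0.04 83 x -0.0002 z 0.1004
0.07 31 x -0.0006 z 0.0871
0.1 25 x -0.0004 z 0.0886
1036 [-0.029  -0.0482  0.075 ] [0.0272 0.1016 0.102 ]
-0.05 25 x -0.0022 z 0.0984
-0.02 79 x -0.0016 z 0.101
0.01 83 x -0.0013 z 0.1015
0.04 80 x -0.0013 z 0.0997
0.07 35 x -0.001 z 0.0874
0.1 28 x -0.0004 z 0.089
cap? 170 ((0.3946443498134613, 0.23461094498634338), 0.016840312629938126) z 0.155 hsv [ 11. 195. 140.]
[ 0.66361962 -0.41220835  0.22208191]
```

View pics/t10c.png

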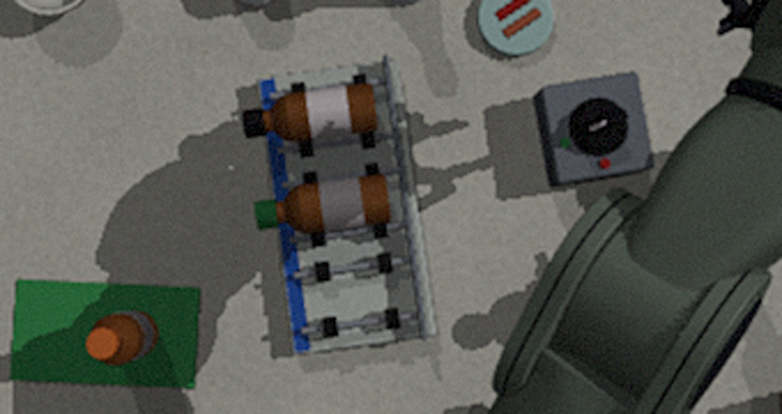

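The knob's pointer is at the green dot and its bar is back up at 105 mm. Both laid bottles are centred and the orange-capped one is upright on the mat, so I'm handing in.

```bash
python3 -c "
from cell import close_job
print(close_job())"
```

```text
the job is handed in; nothing more can be done
None
```

The job is handed in: I gave the lubricator four full strokes, stood the orange-capped bottle on the mat, laid the green- and black-capped bottles centred in the middle and far cradles, and turned the knob to the green dot, where it sprang back up. It took about 58 s and the beaker was left alone; the green-capped bottle slid about 6 mm partway through, so I re-centred it.

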